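Load the bench washer with the tipped sample tubes and set it to run

ROBOT

A 6-joint arm with a two-finger parallel gripper is mounted at the origin on the work surface. World frame = base frame: x ahead of the robot, y to its left, z up, the work surface at z = 0. Lengths are in m, angles in rad, forces in N, time in s.
With the tool pointing down it reaches from about 0.25 to 0.725 m from the base axis. Payload 4 kg.
Tool frame: the origin (TCP) lies between the finger pads; the fingertips stand robot.tip_reach ahead of it and the grasp point (between the pads) lies 5 mm behind it (robot.tip_reach is the distance from the TCP to the fingertips, in m); z points along the fingers, y is the line along which they close (so a half turn about z gives the same grasp; the last joint's range is limited). The gripper opens to 85 mm and grips with 20 to 120 N. Pads are 22 mm wide; open, the fingers measure 114 mm over their backs; the gripper's body (76 mm by 85 mm) begins 54 mm behind the grasp point. The pads swing forward as they close: fully open they stand 13 mm farther back than shut.
Start: joints at [-1.152, 0.241, 0.005, 1.335, 0, 1.571], TCP at [0.203, -0.457, 0.245] pointing down, gripper open.
Joint ranges: [-2.72, 2.72], [-1.05, 1.87], [-1.09, 1.28], [-1.99, 2.15], [-1.42, 1.44], [-3.14, 3.14]. Speed limits (rad/s): [2.79, 2.79, 3.14, 3.14, 3.14, 3.14].

INTERFACE

Orientations are given as [roll, pitch, yaw] about the fixed x, y, z axes, in that order (R = Rz(yaw) Ry(pitch) Rx(roll)).
In Python, from plant import robot gives the robot as it stands. The module is installed in compiled form; this text tells all that it offers.
- The arm moves only by the tool apply_moves, never from a script. Its argument "steps" is a list of rows, each an object of numbers: "tx", "ty", "tz": the shift along the tool's x, y, z normalised to -1 to 1, where 1 is 0.6 m; "ax", "ay", "az": the turn, a rotation vector about the tool's x, y, z normalised to -1 to 1, where 1 is pi rad; "gripper": the closure, from -1 (fully open) to 1 (shut). A call has 1 to 5 rows; each row is the pose to reach, as a shift and turn from the pose commanded when the call began, along the tool's axes at that moment, turning the shorter way round; what a row does not reach only later rows make up. A row lasts 1/12 s, in which the tool goes at most 41.7 mm and 7.16 degrees, less where a joint would pass 70% of its speed; a pose out of reach is approached as far as the arm can. A call with a number of a shift or a turn outside -1 to 1 is refused whole. A call with a gripper value outside its range is refused whole. The fingers move at their own pace and stop on an object; "newtons" is the grip in N (left out, the last holds). Time passes only in rows, so rows that repeat a pose let the fingers close. It gives the time, the measured TCP pose, the force, the opening and the grip force at its end, in the units of the state.
- robot.observe(): the state, without advancing time (a new reading comes with each control period).
- robot.get_image(name): name is "side" or "top"; returns a dict with "img" (384x512x3 uint8, blue, green, red), "depth" (384x512 float32, m along the optical axis (not along the pixel's ray), 0 where there is no reading), "fx", "fy", "cx", "cy" (pixels), "R" (3x3) and "t" (3): a world point X has camera coordinates R X + t. Camera axes: x right, y down, z forward; pixel columns grow to the right and rows downward; lengths in m; the calibration is good to about 2 mm. A picture is of the moment at which its call begins.
- robot.hand_in(): hands the job in; it is judged then, once.
The state is a dict: "time_s": time; "joints": joint angles; "qvel": joint speeds; "joint_efforts": joint torques, N m; "eef_pos": TCP position; "ee_rot": TCP orientation; "force": force on the tool from outside, world axes, zero at the start; "ft_torque": the same for the moment, N m; "width": opening from 0.0 (shut) to 1.0 (fully open); "finger_force": force on a finger pad.
Only numpy, scipy, OpenCV 4.12 (cv2) and the standard library are available. Lean on these libraries where they do the work, as an engineer would, in place of code of your own. Each camera call takes 0.05 s, during which the arm holds its last target. There are 200 camera calls.

TASK

The washer is still set to run: first turn its knob anticlockwise until it clicks past its detent into the load notch. Then take every sample tube lying on the turntable and lay it in the washer's loading tray, leaving the jars standing on the turntable; when all are in the tray, lift the tray by its handle to tip them all into the hopper, and lower it back level. Last, turn the knob clockwise until it clicks back into the run notch, and leave everything alone.

Things in the scene. Friction and masses are not known exactly. Their poses are not given: they have to be found in the camera images.
- tube1: one of up to four alike tubes (None if absent), lying: clear round body 28 mm in diameter, 64 mm long, between a hexagonal yellow cap (34 mm across flats, 22 mm long, +x end) and a hexagonal white foot (34 mm, 14 mm long, -x end); 100 mm overall, 35 to 70 g. Origin at mid-length on the long axis, 17 mm above what it lies on; x along the tube to the cap. Grip the round body
- tube2: as tube1: another of the sample tubes, None if absent
- tube3: as tube1: another of the sample tubes, None if absent
- tube4: as tube1: another of the sample tubes, None if absent
- jar1: small jar standing on the turntable, 44 mm in diameter, 55 mm tall, yellow cap, 130 g; origin at the centre of its underside, z up. It stays where it is
- jar2: as jar1
- turntable: foot of the turntable; fixed; origin on the table at the turntable's axis. The round white disc on it, 290 mm in diameter, spins freely at a touch; its flat top is 42 mm above the table, with no rim
- tray_hinge (a point): middle of the loading tray's hinge line, on the bench washer (fixed), 140 mm above the table; axes of the washer: x points from the tray to the hopper, away from the robot, y along the hinge, z up
- tray_in (a point): centre of the loading tray's flat steel floor, 140 mm above the table when level; turns with the tray; x to the hinge and hopper, y along the hinge, z out of the floor. From here 75 mm to the hinge (then a 10 mm lip, no wall there), 75 mm back to the handle-side wall, 150 mm each way in y to the side walls. Walls 26 mm high, 4 mm thick
- tray_handle (a point): middle of the tray's handle, a round steel bar 14 mm in diameter, 120 mm long, parallel to the hinge, on the robot's side. Level, it is 200 mm from the hinge line and 12 mm higher (152 mm above the table); 41 mm clear between bar and tray wall, nothing below it but the table. Axes turn with the tray, as tray_in
- hopper_in (a point): centre of the washer's hopper floor (fixed, 20 mm above the table), same axes as tray_hinge: an open steel box beyond the hinge, 205 mm along x by 334 mm along y inside; walls to 190 mm above the table, lower (130 mm) on the tray's side
- tray (a joint): tip angle of the loading tray about its hinge, rad: 0 level at rest, grows to 1.25 as the handle side is lifted up and over. The tray weighs 0.5 kg and falls back to 0 by itself if let go. Tubes slide off by about 0.7 to 0.9 rad
- knob_grip (a point): point on the knob's axis at gripping height, 94 mm above the table. Black knob on the fixed grey control box (110 x 100 x 60 mm) right of the washer: a grip bar 70 mm long, 16 wide, its top 106 mm above the table, on a disc 68 mm in diameter with its top at 72 mm. x along the bar, y across, z up; turns with the knob. A white line marks the bar's -x end
- knob (a joint): knob angle, rad: 0 in the run notch, where it starts; grows anticlockwise seen from above, up to the load notch at 1.2; there is a stop at each notch. A spring detent resists with up to about 0.2 N m either way and springs the knob back if let go before about half way (0.6); beyond that it snaps on to the other notch by itself
Mind the look-alikes: they are no part of the job. What is shaped like the tube2 but black or green is not meant.

How it is judged:
On the way, in this order (a step that is already met when the one before it is completed fails the run):
1. the knob has clicked past its detent into the load notch (value of joint knob above 1.08 rad), for 0.2 s.
2. every tube lies in the loading tray, the tray level (x of tube1 in the frame of tray_in between -0.085 and 0.085 m and y of tube1 in the frame of tray_in between -0.152 and 0.152 m and z of tube1 in the frame of tray_in between 0 and 0.07 m and x of tube2 in the frame of tray_in between -0.085 and 0.085 m and y of tube2 in the frame of tray_in between -0.152 and 0.152 m and z of tube2 in the frame of tray_in between 0 and 0.07 m and x of tube3 in the frame of tray_in between -0.085 and 0.085 m and y of tube3 in the frame of tray_in between -0.152 and 0.152 m and z of tube3 in the frame of tray_in between 0 and 0.07 m and x of tube4 in the frame of tray_in between -0.085 and 0.085 m and y of tube4 in the frame of tray_in between -0.152 and 0.152 m and z of tube4 in the frame of tray_in between 0 and 0.07 m and value of joint tray below 0.1 rad), for 0.2 s.
3. every tube has been tipped into the hopper (x of tube1 in the frame of hopper_in between -0.105 and 0.105 m and y of tube1 in the frame of hopper_in between -0.168 and 0.168 m and z of tube1 in the frame of hopper_in between 0 and 0.13 m and x of tube2 in the frame of hopper_in between -0.105 and 0.105 m and y of tube2 in the frame of hopper_in between -0.168 and 0.168 m and z of tube2 in the frame of hopper_in between 0 and 0.13 m and x of tube3 in the frame of hopper_in between -0.105 and 0.105 m and y of tube3 in the frame of hopper_in between -0.168 and 0.168 m and z of tube3 in the frame of hopper_in between 0 and 0.13 m and x of tube4 in the frame of hopper_in between -0.105 and 0.105 m and y of tube4 in the frame of hopper_in between -0.168 and 0.168 m and z of tube4 in the frame of hopper_in between 0 and 0.13 m), for 0.2 s.
4. the knob has clicked back into the run notch (value of joint knob below 0.12 rad), for 0.2 s.
At the end, for the whole second after the job is handed in: every tube present is inside the hopper, below its rim; the tray is back level (within 0.06 rad); the knob rests in the run notch (below 0.12 rad); both jars stand upright on the turntable (all of step 3 and angle between each of jar1, jar2's own z axis and vertical below 0.2 rad and horizontal distance between each of jar1, jar2 and turntable below 0.14 m and height (world z) of each of jar1, jar2 above 0.03 m and value of joint tray below 0.06 rad and value of joint knob below 0.12 rad); the robot touches nothing.
It fails at once if a jar is knocked over (angle between any of jar1, jar2's own z axis and vertical above 0.8 rad).
It fails at once if the tray is raised while the knob is in the run notch (value of joint knob below 0.6 rad and value of joint tray above 0.15 rad).
Of tube1, tube2, tube3, tube4 only 2 to 4 are there at a start; the rules pass over those that are not, and their reading is None.
At some moment in a run one of tube1, tube2, tube3, tube4 may be knocked a few centimetres aside while the robot is not near it.
Once in a run the grip may slacken for a moment while it holds something.
It also fails if it takes over 210 s, if anything falls off the work surface, if the arm or the gripper's body presses on something with over 40 N, if the wrist force passes 120 N, or if a joint passes its speed limit or range.

## Working session

There is one attempt and no reset: what is moved stays moved. The work goes in short steps, Python scripts to look and compute and a tool call to move; the robot and the scene stay as the last step left them, time stands still between calls to the robot, and variables do not carry over. Pictures are saved under pics/ and viewed, at most 14 in all, crops included, and the job is handed in when it is done.

Besides the shell and the picture viewer there is one more tool, called after ">>>" as name([rows], argument=value, ...), one row to a line, values as JSON. apply_moves: Moves the arm, as the interface text tells. Its arguments: {"type":"object","properties":{"steps":{"type":"array","items":{"type":"object","properties":{"tx":{"type":"number","minimum":-1,"maximum":1},"ty":{"type":"number","minimum":-1,"maximum":1},"tz":{"type":"number","minimum":-1,"maximum":1},"ax":{"type":"number","minimum":-1,"maximum":1},"ay":{"type":"number","minimum":-1,"maximum":1},"az":{"type":"number","minimum":-1,"maximum":1},"gripper":{"type":"number"}}}},"newtons":{"type":"number"}},"required":["steps"]}

```bash
mkdir -p pics
python3 - <<'E'
from plant import robot
import cv2,numpy as np
print(robot.observe(), robot.tip_reach)
for n in("top","side"):
    g=robot.get_image(n); cv2.imwrite(f"pics/{n}0.png",g["img"]); np.savez(f"{n}0.npz",**g)
    print(n,g["fx"],g["fy"],g["cx"],g["cy"],g["R"],g["t"], -g["R"].T@g["t"])
E
```

```text
{'time_s': 0.0, 'joints': array([-1.15198552e+00,  2.41413221e-01,  3.74400121e-03,  1.33520987e+00,
       -6.30798919e-06,  1.57082570e+00]), 'qvel': array([ 7.53884912e-04,  1.02426354e-03,  8.85769841e-04, -2.59462279e-04,
        9.29176777e-05, -7.99037313e-04]), 'joint_efforts': array([ 2.82793926e-04, -3.72317612e+01,  2.52407634e+01,  1.69943488e-02,
        9.40984046e-05, -1.51107866e-05]), 'eef_pos': array([ 0.20309246, -0.45624138,  0.24442036]), 'ee_rot': array([-3.13950989e+00,  6.36915864e-06,  4.18781440e-01]), 'force': array([-0.67054625,  0.13644134, -0.20321495]), 'ft_torque': array([0.00773699, 0.04061421, 0.04220289]), 'finger_force': 0.0, 'width': 1.002932260101591} 0.014
top 393.4810899441304 393.4810899441304 258.93296529816575 190.296523861704 [[-0.00151753 -0.99995814 -0.00902261]
 [-0.99852298  0.00200525 -0.05429393]
 [ 0.05430975  0.00892689 -0.99848423]] [0.03061949 0.48868702 1.07571313] [0.42958998 0.0200355  1.10089161]
side 399.70276204744385 399.70276204744385 261.49934927196307 189.61318587047384 [[-0.86042159 -0.50957443 -0.00292862]
 [-0.39570081  0.67174398 -0.62624348]
 [ 0.32108495 -0.53767456 -0.77962204]] [0.43889252 0.26651092 1.17154989] [0.10692414 0.67453387 1.08155219]
```

View pics/top0.png

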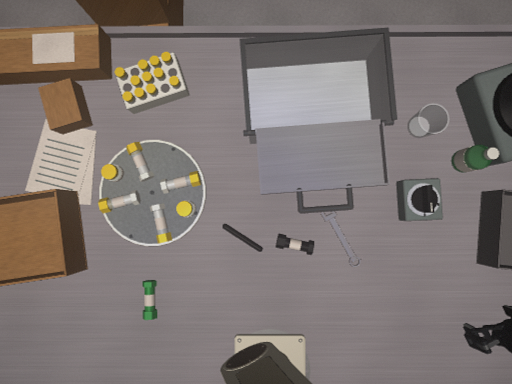

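View pics/side0.png

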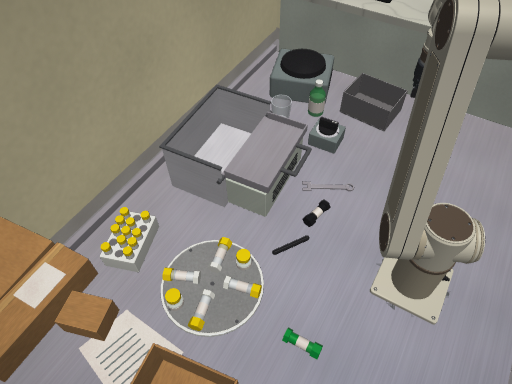

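The top view shows four tubes on the disc, with caps at about (135,147), (194,180), (105,206) and (163,238), and jars at (109,172) and (185,209). The handle is at (325,205) and the knob at (424,199). The side view agrees; the green and black look-alikes lie off the disc.

```bash
cat > h.py <<'E'
import numpy as np,cv2
def cloud(g):
    v,u=np.mgrid[:384,:512]; d=g["depth"]
    c=np.stack([(u-g["cx"])/g["fx"]*d,(v-g["cy"])/g["fy"]*d,d],-1)
    return (c-g["t"])@g["R"]
def pca(P):
    m=P[:,:2].mean(0); w,V=np.linalg.eigh(np.cov((P[:,:2]-m).T)); return m,V[:,1],np.sqrt(w)
def ray(g,uv,z):
    c=-g["R"].T@g["t"]; d=g["R"].T@np.array([(uv[0]-g["cx"])/g["fx"],(uv[1]-g["cy"])/g["fy"],1]); return c+d*(z-c[2])/d[2]
def yellow(g):
    h=cv2.cvtColor(g["img"],cv2.COLOR_BGR2HSV); return cv2.inRange(h,(20,130,90),(35,255,255))
def blobs(mask,amin=15):
    n,l,s,c=cv2.connectedComponentsWithStats(mask.astype(np.uint8)); return [(l==i,c[i],s[i,4]) for i in range(1,n) if s[i,4]>=amin]
def tubes(g,region=None):
    """cap blob -> tube pose from yellow cap and white foot brightness around"""
    W=cloud(g); out=[]
    for m,c,a in blobs(yellow(g)):
        P=W[m]; out.append((c.round(1),a,np.median(P,0).round(4),np.percentile(P[:,2],90).round(4)))
    return out
E
python3 - <<'E'
from h import *
for n in("top","side"):
    g=dict(np.load(f"{n}0.npz")); W=cloud(g); print(n)
    for o in tubes(g): print(*o)
    if n=="top": 
        sub=lambda r0,r1,c0,c1,zl,zh:[ (W[r0:r1,c0:c1][m].mean(0).round(4),*[x.round(4) for x in pca(W[r0:r1,c0:c1][m])],np.ptp(W[r0:r1,c0:c1][m],axis=0).round(3),a) for m,c,a in blobs((W[r0:r1,c0:c1,2]>zl)&(W[r0:r1,c0:c1,2]<zh))]
        print("knob");[print(*x) for x in sub(175,225,395,450,.092,.12)]
        print("handle");[print(*x) for x in sub(196,220,290,360,.135,.17)]
        print("disc obj");[print(*x) for x in sub(135,250,92,212,.050,.082)]
        print("tray floor",W[150:185:8,270:380:20].round(3).tolist()) 
        print("disc",[x for x in sub(130,255,90,215,.03,.05)][:2])
E
```

```text
top
[165.8  56.5] 81 [0.8366 0.2724 0.0919] 0.0946
[154.3  60.4] 79 [0.8262 0.3032 0.0924] 0.0949
[142.7  64.1] 79 [0.8161 0.3327 0.092 ] 0.0951
[119.5  71.8] 81 [0.7955 0.3936 0.092 ] 0.0943
[158.3  72.5] 79 [0.7933 0.2922 0.0913] 0.094
[146.6  76.1] 78 [0.7843 0.3216 0.0922] 0.0946
[135.2  80. ] 80 [0.7743 0.3524 0.0921] 0.0946
[173.9  80.5] 77 [0.7723 0.2507 0.0919] 0.0947
[150.5  88.4] 79 [0.7512 0.3116 0.0923] 0.0942
[139.  92.] 77 [0.7416 0.342  0.0925] 0.0944
[127.4  96. ] 81 [0.7317 0.3721 0.0919] 0.0942
[133.4 147. ] 118 [0.6001 0.3598 0.0753] 0.0786
[108.7 171.3] 189 [0.5346 0.4145 0.0975] 0.0996
[194.4 178.4] 122 [0.5174 0.1985 0.074 ] 0.0781
[103.5 205.5] 123 [0.4451 0.4367 0.0751] 0.0786
[183.9 208.2] 186 [0.4393 0.2203 0.0972] 0.0995
[163.7 237.3] 108 [0.364  0.2763 0.0752] 0.0784
knob
[ 0.4622 -0.3995  0.1037] [ 0.4622 -0.3995] [-0.9984 -0.056 ] [0.0049 0.0204] [0.068 0.018 0.018] 221
handle
[ 0.4423 -0.1263  0.1575] [ 0.4423 -0.1263] [-0.0357  0.9994] [0.0098 0.0449] [0.041 0.132 0.014] 436
disc obj
[0.5641 0.3459 0.071 ] [0.5641 0.3459] [-0.9162 -0.4007] [0.0094 0.03
[... 1231 characters left out ...]
139]]]
disc [(array([0.4806, 0.3156, 0.043 ]), array([0.4806, 0.3156]), array([-0.8772,  0.4802]), array([0.0691, 0.0767]), array([0.284, 0.289, 0.019]), np.int32(6455))]
side
[119.4 219.6] 204 [0.8249 0.3072 0.091 ] 0.0942
[144.8 214.8] 62 [0.7707 0.2543 0.0909] 0.0938
[125.3 230.3] 212 [0.7829 0.3265 0.0908] 0.0935
[131.7 241.6] 227 [0.7405 0.3465 0.091 ] 0.0942
[225.2 241.7] 98 [0.5132 0.2007 0.073 ] 0.0774
[105.2 246.4] 77 [0.7931 0.3963 0.0908] 0.0939
[242.8 255.5] 164 [0.4377 0.2244 0.0958] 0.0986
[166.9 273.8] 112 [0.5972 0.3697 0.0737] 0.0771
[255.5 290.2] 126 [0.3598 0.2861 0.0725] 0.0774
[172.6 295.7] 203 [0.5313 0.4182 0.0961] 0.0991
[195.8 323.3] 170 [0.4446 0.4404 0.072 ] 0.0773
```

Run:
```python
import cv2
i=cv2.imread("pics/top0.png"); a=cv2.resize(i[135:250,95:210],(400,400),interpolation=cv2.INTER_CUBIC); b=cv2.resize(i[170:230,390:450],(400,400),interpolation=cv2.INTER_CUBIC)
cv2.imwrite("pics/crop.png",cv2.hconcat([a,b]))
```

```text
(no output)
```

View pics/crop.png

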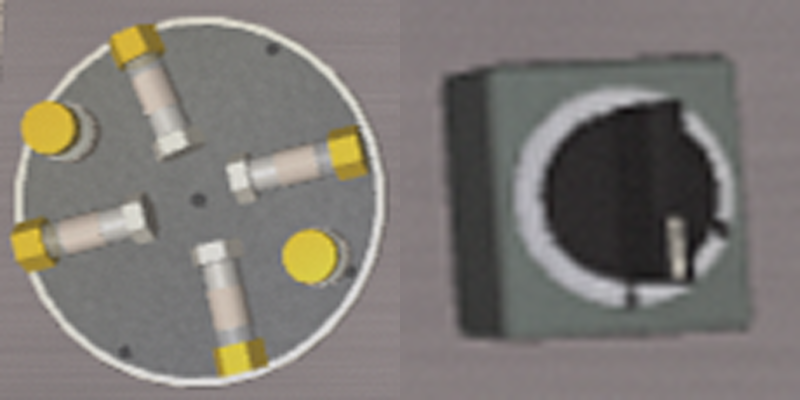

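The crop confirms four tubes and two jars. The knob bar lies nearly along world x, with the white mark at the robot end.

```bash
cat >> h.py <<'E'
def lying(g,zt,region):
    """tubes lying with axis at zt+.017: yellow cap + raised points near -> (body centre xy, yaw of axis to cap)"""
    W=cloud(g); Y=yellow(g)>0; out=[]
    x0,x1,y0,y1=region; R=(W[...,0]>x0)&(W[...,0]<x1)&(W[...,1]>y0)&(W[...,1]<y1)
    for m,c,a in blobs((W[...,2]>zt+.018)&(W[...,2]<zt+.042)&R,60):
        y=m&Y
        if y.sum()<30: continue
        P=W[m]; mu,d,s=pca(P); cap=np.median(W[y],0)[:2]
        if (cap-mu)@d<0:d=-d
        t=(P[:,:2]-mu)@d; n=np.array([-d[1],d[0]]); q=(P[P[:,2]>zt+.022][:,:2]-mu)@n
        L=np.percentile(t,98)-np.percentile(t,2)
        if L<.07: continue
        ctr=mu+d*(np.percentile(t,2)+np.percentile(t,98))/2+n*np.median(q)
        out.append((ctr,np.arctan2(d[1],d[0]),L,c))
    return out
def wrap(a,b=0.): # nearest equivalent mod pi to b
    return b+(a-b+np.pi/2)%np.pi-np.pi/2
def plan(st,tgts,sc=.6):
    """st: (x,y,z,yaw); tgts list of same; prints tool-axis shifts for each successive move"""
    p=np.array(st,float)
    for t in tgts:
        t=np.array(t,float);dx=t[:3]-p[:3];c,s=np.cos(p[3]),np.sin(p[3])
        tx=c*dx[0]+s*dx[1];ty=s*dx[0]-c*dx[1];tz=-dx[2];n=max(np.linalg.norm(dx)/.0417,abs(t[3]-p[3])/.125)
        print("tx %.4f ty %.4f tz %.4f az %.4f rows %.1f"%(tx/sc,ty/sc,tz/sc,-(t[3]-p[3])/np.pi,n),t.round(3)); p=t
def cur():
    from plant import robot
    o=robot.observe(); print("t %.2f"%o["time_s"],o["eef_pos"].round(4),o["ee_rot"].round(4),"F",o["force"].round(1),"w %.3f ff %.1f"%(o["width"],o["finger_force"]))
    return (*o["eef_pos"],o["ee_rot"][2])
E
python3 - <<'E'
from h import *
g=dict(np.load("top0.npz")); W=cloud(g)
for z in(.098,.102):
    k=W[175:225,395:450]; P=k[k[...,2]>z]; m,d,s=pca(P); print("knob",m,d,np.ptp(P,axis=0), (P[:,:2].min(0)+P[:,:2].max(0))/2,len(P))
w=W[175:230,385:460]; P=w[(w[...,2]>.055)&(w[...,2]<.065)]; print("box",P.min(0),P.max(0))
h=W[196:222,290:360]; P=h[(h[...,2]>.148)&(h[...,2]<.175)]; Q=P[P[:,0]<P[:,0].min()+.02]; m,d,s=pca(Q); print("handle",m,d,Q.min(0),Q.max(0),Q[:,2].max())
c=h[(h[...,2]>.14)]; print(np.histogram(c[:,0],bins=12))
# floor and walls
f=W[110:205,245:400]; print("wall pts",[ (np.percentile(f[(f[...,2]>.155)&(f[...,2]<.175)][:,i],[1,50,99])).round(3) for i in(0,1)])
for o in lying(g,.042,(.3,.66,.15,.5)): print(*[np.round(x,3) for x in o])
plan(cur(),[(.462,-.400,.150,.056),(.462,-.400,.092,.056)])
E
```

```text
knob [ 0.45974439 -0.36846426] [-0.0780466   0.99694971] [0.06833666 0.43064282 1.0028769 ] [ 0.46233102 -0.19528591] 212
knob [ 0.45857547 -0.36551639] [-0.0758937   0.99711591] [0.06833666 0.43064282 0.99884389] [ 0.46233102 -0.19528591] 191
box [ 0.40704305 -0.45174145  0.05500331] [ 0.51816991 -0.3496118   0.06497935]
handle [ 0.43741625 -0.12494275] [-0.04569834  0.99895529] [ 0.42631016 -0.19444445  0.15081697] [ 0.44549346 -0.06277213  0.16354497] 0.16354496700430673
(array([31, 32, 99, 55, 95, 27, 18, 20, 12, 24, 12, 22]), array([0.42631016, 0.42970532, 0.43310048, 0.43649564, 0.4398908 ,
       0.44328597, 0.44668113, 0.45007629, 0.45347145, 0.45686661,
       0.46026177, 0.46365694, 0.4670521 ]))
wall pts [array([0.448, 0.492, 0.669]), array([-0.282, -0.184,  0.035])]
[0.564 0.346] 0.414 0.099 [138.708 160.606]
[0.508 0.238] -1.345 0.098 [179.393 181.932]
[0.457 0.4  ] 1.821 0.098 [117.617 201.542]
[0.4   0.288] -2.912 0.097 [160.09  223.329]
t 0.10 [ 0.2031 -0.4563  0.2445] [-3.1397  0.      0.4188] F [-0.2 -0.  -0.2] w 1.001 ff 0.0
tx 0.4324 ty 0.0898 tz 0.1575 az 0.1155 rows 6.7 [ 0.462 -0.4    0.15   0.056]
tx 0.0000 ty 0.0000 tz 0.0967 az -0.0000 rows 1.4 [ 0.462 -0.4    0.092  0.056]
```

>>> apply_moves([
  {"tx": 0.216,"ty": 0.045,"tz": 0.079,"gripper": -0.3},
  {"tx": 0.216,"ty": 0.045,"tz": 0.079,"gripper": -0.3},
  {"tx": 0.216,"ty": 0.045,"tz": 0.079,"gripper": -0.3},
  {"tx": 0.216,"ty": 0.045,"tz": 0.079,"gripper": -0.3},
  {"tx": 0.216,"ty": 0.045,"tz": 0.079,"gripper": -0.3},
], newtons=60)

```text
invalid input at $.steps[0]: expected keys tx, ty, tz, ax, ay, az, gripper
```

>>> apply_moves([
  {"tx": 0.216,"ty": 0.045,"tz": 0.079,"az": 0.1155},
  {"tx": 0.216,"ty": 0.045,"tz": 0.079,"az": 0.1155},
  {"tx": 0.216,"ty": 0.045,"tz": 0.079,"az": 0.1155},
  {"tx": 0.216,"ty": 0.045,"tz": 0.079,"az": 0.1155},
  {"tx": 0.216,"ty": 0.045,"tz": 0.079,"az": 0.1155},
])

```text
invalid input at $.steps[0]: expected keys tx, ty, tz, ax, ay, az, gripper
```

Run:
```python
from h import *
plan(cur(),[(.462,-.400,.092,.056)])
```

```text
t 0.10 [ 0.2031 -0.4563  0.2445] [-3.1397  0.      0.4188] F [-0.2 -0.  -0.2] w 1.001 ff 0.0
tx 0.4324 ty 0.0898 tz 0.2541 az 0.1155 rows 7.3 [ 0.462 -0.4    0.092  0.056]
```

>>> apply_moves([
  {"tx": 0.07,"ty": 0.015,"tz": 0.025,"ax": 0,"ay": 0,"az": 0,"gripper": -0.3},
  {"tx": 0.14,"ty": 0.03,"tz": 0.05,"ax": 0,"ay": 0,"az": 0,"gripper": -0.3},
  {"tx": 0.2,"ty": 0.04,"tz": 0.07,"ax": 0,"ay": 0,"az": 0,"gripper": -0.3},
  {"tx": 0.216,"ty": 0.045,"tz": 0.079,"ax": 0,"ay": 0,"az": 0,"gripper": -0.3},
  {"tx": 0.216,"ty": 0.045,"tz": 0.079,"ax": 0,"ay": 0,"az": 0,"gripper": -0.3},
], newtons=60)

```text
time_s: 0.52
eef_pos: [0.335, -0.4267, 0.1952]
ee_rot: [-3.137, 0.0, 0.424]
force: [0.1, 0.3, -0.5]
width: 0.652
finger_force: 0.0
```

>>> apply_moves([
  {"tx": 0.07,"ty": 0.015,"tz": 0.025,"ax": 0,"ay": 0,"az": 0.03,"gripper": -0.3},
  {"tx": 0.14,"ty": 0.03,"tz": 0.05,"ax": 0,"ay": 0,"az": 0.06,"gripper": -0.3},
  {"tx": 0.2,"ty": 0.04,"tz": 0.07,"ax": 0,"ay": 0,"az": 0.09,"gripper": -0.3},
  {"tx": 0.216,"ty": 0.045,"tz": 0.079,"ax": 0,"ay": 0,"az": 0.1155,"gripper": -0.3},
  {"tx": 0.216,"ty": 0.045,"tz": 0.079,"ax": 0,"ay": 0,"az": 0.1155,"gripper": -0.3},
])

```text
time_s: 0.93
eef_pos: [0.4637, -0.3993, 0.148]
ee_rot: [-3.139, 0.002, 0.058]
force: [0.0, -0.1, 0.5]
width: 0.651
finger_force: 0.0
```

Run:
```python
from h import *
plan(cur(),[(.462,-.400,.092,.056)])
```

```text
t 0.93 [ 0.4637 -0.3993  0.148 ] [-3.1393e+00  2.1000e-03  5.7600e-02] F [ 0.  -0.1  0.5] w 0.651 ff 0.0
tx -0.0029 ty 0.0010 tz 0.0934 az 0.0005 rows 1.3 [ 0.462 -0.4    0.092  0.056]
```

>>> apply_moves([
  {"tx": -0.001,"ty": 0,"tz": 0.04,"ax": 0,"ay": 0,"az": 0,"gripper": -0.3},
  {"tx": -0.002,"ty": 0.001,"tz": 0.08,"ax": 0,"ay": 0,"az": 0,"gripper": -0.3},
  {"tx": -0.002,"ty": 0.001,"tz": 0.093,"ax": 0,"ay": 0,"az": 0,"gripper": -0.3},
  {"tx": -0.002,"ty": 0.001,"tz": 0.093,"ax": 0,"ay": 0,"az": 0,"gripper": 0.2},
  {"tx": -0.002,"ty": 0.001,"tz": 0.093,"ax": 0,"ay": 0,"az": 0,"gripper": 1},
])

```text
time_s: 1.35
eef_pos: [0.4599, -0.402, 0.0953]
ee_rot: [-3.141, 0.001, 0.055]
force: [-0.1, 0.2, 0.8]
width: 0.378
finger_force: 0.0
```

>>> apply_moves([
  {"tx": 0,"ty": 0,"tz": 0,"ax": 0,"ay": 0,"az": 0,"gripper": 1},
  {"tx": 0,"ty": 0,"tz": 0,"ax": 0,"ay": 0,"az": 0,"gripper": 1},
  {"tx": 0,"ty": 0,"tz": 0,"ax": 0,"ay": 0,"az": 0,"gripper": 1},
  {"tx": 0,"ty": 0,"tz": 0,"ax": 0,"ay": 0,"az": 0,"gripper": 1},
  {"tx": 0,"ty": 0,"tz": 0,"ax": 0,"ay": 0,"az": 0,"gripper": 1},
])

```text
time_s: 1.77
eef_pos: [0.4612, -0.4043, 0.0969]
ee_rot: [3.136, -0.002, 0.054]
force: [-0.6, -4.9, -0.4]
width: 0.17
finger_force: 61.3
```

Run:
```python
from h import *
cur()
```

```text
t 1.77 [ 0.4612 -0.4043  0.0969] [ 3.1356e+00 -1.6000e-03  5.4100e-02] F [-0.6 -4.9 -0.4] w 0.170 ff 61.3
```

>>> apply_moves([
  {"tx": 0,"ty": 0.004,"tz": 0,"ax": 0,"ay": 0,"az": -0.036,"gripper": 1},
  {"tx": 0,"ty": 0.004,"tz": 0,"ax": 0,"ay": 0,"az": -0.072,"gripper": 1},
  {"tx": 0,"ty": 0.004,"tz": 0,"ax": 0,"ay": 0,"az": -0.108,"gripper": 1},
  {"tx": 0,"ty": 0.004,"tz": 0,"ax": 0,"ay": 0,"az": -0.144,"gripper": 1},
  {"tx": 0,"ty": 0.004,"tz": 0,"ax": 0,"ay": 0,"az": -0.18,"gripper": 1},
])

```text
time_s: 2.18
eef_pos: [0.4615, -0.4057, 0.097]
ee_rot: [3.137, 0.001, 0.626]
force: [0.2, -3.6, -0.8]
width: 0.176
finger_force: 61.4
```

>>> apply_moves([
  {"tx": 0,"ty": 0,"tz": 0,"ax": 0,"ay": 0,"az": -0.036,"gripper": 1},
  {"tx": 0,"ty": 0,"tz": 0,"ax": 0,"ay": 0,"az": -0.072,"gripper": 1},
  {"tx": 0,"ty": 0,"tz": 0,"ax": 0,"ay": 0,"az": -0.108,"gripper": 1},
  {"tx": 0,"ty": 0,"tz": 0,"ax": 0,"ay": 0,"az": -0.144,"gripper": 1},
  {"tx": 0,"ty": 0,"tz": 0,"ax": 0,"ay": 0,"az": -0.18,"gripper": 1},
])

```text
time_s: 2.6
eef_pos: [0.4624, -0.4065, 0.097]
ee_rot: [3.136, 0.004, 1.192]
force: [3.0, -5.2, -2.3]
width: 0.171
finger_force: 61.1
```

>>> apply_moves([
  {"tx": 0,"ty": 0,"tz": 0,"ax": 0,"ay": 0,"az": -0.015,"gripper": 1},
  {"tx": 0,"ty": 0,"tz": 0,"ax": 0,"ay": 0,"az": -0.024,"gripper": 1},
  {"tx": 0,"ty": 0,"tz": 0,"ax": 0,"ay": 0,"az": -0.024,"gripper": 1},
  {"tx": 0,"ty": 0,"tz": 0,"ax": 0,"ay": 0,"az": -0.024,"gripper": 1},
  {"tx": 0,"ty": 0,"tz": 0,"ax": 0,"ay": 0,"az": -0.024,"gripper": 1},
])

```text
time_s: 3.02
eef_pos: [0.4626, -0.4066, 0.097]
ee_rot: [3.136, 0.004, 1.26]
force: [2.5, -5.0, -2.4]
width: 0.171
finger_force: 61.5
```

Run:
```python
from h import *
from plant import robot
cur()
g=robot.get_image("side"); cv2.imwrite("pics/s1.png",cv2.resize(g["img"][80:180,260:420],(640,400)))
```

```text
t 3.02 [ 0.4626 -0.4066  0.097 ] [3.1358 0.004  1.2601] F [ 2.5 -5.  -2.4] w 0.171 ff 61.5
```

View pics/s1.png

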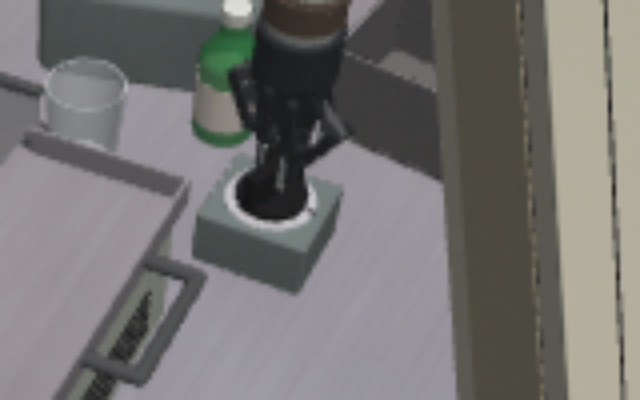

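The gripper has turned the knob 1.206 rad and it reads against the stop. I'll release it and lift.

>>> apply_moves([
  {"tx": 0,"ty": 0,"tz": 0,"ax": 0,"ay": 0,"az": 0,"gripper": -0.2},
  {"tx": 0,"ty": 0,"tz": 0,"ax": 0,"ay": 0,"az": 0,"gripper": -0.2},
  {"tx": 0,"ty": 0,"tz": 0,"ax": 0,"ay": 0,"az": 0,"gripper": -0.2},
  {"tx": 0,"ty": 0,"tz": -0.06,"ax": 0,"ay": 0,"az": 0,"gripper": -0.2},
  {"tx": 0,"ty": 0,"tz": -0.12,"ax": 0,"ay": 0,"az": 0,"gripper": -0.2},
])

```text
time_s: 3.48
eef_pos: [0.4592, -0.4021, 0.1651]
ee_rot: [-3.135, -0.003, 1.263]
force: [0.5, -0.3, 1.0]
width: 0.6
finger_force: 0.0
```

>>> apply_moves([
  {"tx": 0,"ty": 0,"tz": -0.07,"ax": 0,"ay": 0,"az": 0,"gripper": -0.2},
  {"tx": 0,"ty": 0,"tz": -0.14,"ax": 0,"ay": 0,"az": 0,"gripper": -0.2},
  {"tx": 0,"ty": 0,"tz": -0.15,"ax": 0,"ay": 0,"az": 0,"gripper": -0.2},
  {"tx": 0,"ty": 0,"tz": -0.15,"ax": 0,"ay": 0,"az": 0,"gripper": -0.2},
  {"tx": 0,"ty": 0,"tz": -0.15,"ax": 0,"ay": 0,"az": 0,"gripper": -0.2},
])

```text
time_s: 3.9
eef_pos: [0.4611, -0.4038, 0.2573]
ee_rot: [3.14, 0.001, 1.263]
force: [0.0, -0.1, -1.2]
width: 0.601
finger_force: 0.0
```

Run:
```python
from h import *
from plant import robot
c=cur()
g=robot.get_image("side"); W=cloud(g)
k=(abs(W[...,0]-.462)<.045)&(abs(W[...,1]+.402)<.045)&(W[...,2]>.098)&(W[...,2]<.115); P=W[k]; m,d,s=pca(P); print("knob",m,d,len(P),np.arctan2(d[1],d[0]))
g=robot.get_image("top"); W=cloud(g)
k=(abs(W[...,0]-.462)<.045)&(abs(W[...,1]+.402)<.045)&(W[...,2]>.098)&(W[...,2]<.115); P=W[k]; 
if len(P)>20: m,d,s=pca(P); print("knob",m,d,len(P),np.arctan2(d[1],d[0]))
L=lying(g,.042,(.3,.66,.15,.5))
for o in L: print(*[np.round(x,3) for x in o])
```

```text
t 3.90 [ 0.4611 -0.4038  0.2573] [3.1402e+00 6.0000e-04 1.2625e+00] F [ 0.  -0.1 -1.2] w 0.601 ff 0.0
knob [ 0.4626336  -0.39806213] [0.32751806 0.94484492] 76 1.2371207792991725
knob [ 0.46167634 -0.40018456] [0.32077206 0.94715642] 188 1.2442518169451406
[0.564 0.346] 0.421 0.099 [138.682 160.482]
[0.508 0.238] -1.336 0.098 [179.571 181.937]
[0.457 0.4  ] 1.827 0.098 [117.623 201.556]
[0.4   0.288] -2.908 0.097 [160.074 223.418]
```

Run:
```python
from h import *
c=cur()
plan(c,[(.472,-.242,.25,c[3]),(.484,-.081,.25,c[3]),(.495,.08,.25,c[3]),(.507,.242,.15,1.806),(.507,.242,.06,1.806)])
```

```text
t 4.00 [ 0.4603 -0.403   0.2547] [-3.1382e+00 -1.5000e-03  1.2625e+00] F [-0.4 -0.3  0.8] w 0.598 ff 0.0
tx 0.2616 ty -0.0628 tz 0.0079 az -0.0000 rows 3.9 [ 0.472 -0.242  0.25   1.262]
tx 0.2617 ty -0.0624 tz -0.0000 az -0.0000 rows 3.9 [ 0.484 -0.081  0.25   1.262]
tx 0.2612 ty -0.0640 tz -0.0000 az -0.0000 rows 3.9 [0.495 0.08  0.25  1.262]
tx 0.2633 ty -0.0629 tz 0.1667 az -0.1730 rows 4.6 [0.507 0.242 0.15  1.806]
tx 0.0000 ty 0.0000 tz 0.1500 az -0.0000 rows 2.2 [0.507 0.242 0.06  1.806]
```

>>> apply_moves([
  {"tx": 0.262,"ty": -0.063,"tz": 0.008,"ax": 0,"ay": 0,"az": 0,"gripper": -0.2},
  {"tx": 0.262,"ty": -0.063,"tz": 0.008,"ax": 0,"ay": 0,"az": 0,"gripper": -0.2},
  {"tx": 0.262,"ty": -0.063,"tz": 0.008,"ax": 0,"ay": 0,"az": 0,"gripper": -0.2},
  {"tx": 0.262,"ty": -0.063,"tz": 0.008,"ax": 0,"ay": 0,"az": 0,"gripper": -0.2},
  {"tx": 0.262,"ty": -0.063,"tz": 0.008,"ax": 0,"ay": 0,"az": 0,"gripper": -0.2},
])

```text
time_s: 4.42
eef_pos: [0.4715, -0.236, 0.2496]
ee_rot: [-3.135, -0.004, 1.269]
force: [-0.2, -0.1, 0.1]
width: 0.6
finger_force: 0.0
```

>>> apply_moves([
  {"tx": 0.262,"ty": -0.063,"tz": 0,"ax": 0,"ay": 0,"az": 0,"gripper": -0.2},
  {"tx": 0.262,"ty": -0.063,"tz": 0,"ax": 0,"ay": 0,"az": 0,"gripper": -0.2},
  {"tx": 0.262,"ty": -0.063,"tz": 0,"ax": 0,"ay": 0,"az": 0,"gripper": -0.2},
  {"tx": 0.262,"ty": -0.063,"tz": 0,"ax": 0,"ay": 0,"az": 0,"gripper": -0.2},
  {"tx": 0.262,"ty": -0.063,"tz": 0,"ax": 0,"ay": 0,"az": 0,"gripper": -0.2},
])

```text
time_s: 4.83
eef_pos: [0.4835, -0.0758, 0.2501]
ee_rot: [-3.137, -0.002, 1.27]
force: [-0.2, -0.6, -0.5]
width: 0.602
finger_force: 0.0
```

>>> apply_moves([
  {"tx": 0.262,"ty": -0.063,"tz": 0,"ax": 0,"ay": 0,"az": 0,"gripper": -0.2},
  {"tx": 0.262,"ty": -0.063,"tz": 0,"ax": 0,"ay": 0,"az": 0,"gripper": -0.2},
  {"tx": 0.262,"ty": -0.063,"tz": 0,"ax": 0,"ay": 0,"az": 0,"gripper": -0.2},
  {"tx": 0.262,"ty": -0.063,"tz": 0,"ax": 0,"ay": 0,"az": 0,"gripper": -0.2},
  {"tx": 0.262,"ty": -0.063,"tz": 0,"ax": 0,"ay": 0,"az": 0,"gripper": -0.2},
])

```text
time_s: 5.25
eef_pos: [0.4958, 0.085, 0.25]
ee_rot: [-3.138, -0.001, 1.27]
force: [-0.4, -0.7, 0.3]
width: 0.6
finger_force: 0.0
```

>>> apply_moves([
  {"tx": 0.263,"ty": -0.063,"tz": 0.1,"ax": 0,"ay": 0,"az": -0.173,"gripper": -0.2},
  {"tx": 0.263,"ty": -0.063,"tz": 0.1,"ax": 0,"ay": 0,"az": -0.173,"gripper": -0.2},
  {"tx": 0.263,"ty": -0.063,"tz": 0.1,"ax": 0,"ay": 0,"az": -0.173,"gripper": -0.2},
  {"tx": 0.263,"ty": -0.063,"tz": 0.1,"ax": 0,"ay": 0,"az": -0.173,"gripper": -0.2},
  {"tx": 0.263,"ty": -0.063,"tz": 0.1,"ax": 0,"ay": 0,"az": -0.173,"gripper": -0.2},
])

```text
time_s: 5.67
eef_pos: [0.5065, 0.2454, 0.1869]
ee_rot: [-3.135, -0.001, 1.816]
force: [-0.0, 0.0, -0.3]
width: 0.6
finger_force: 0.0
```

```bash
cat > look.py <<'E'
import sys
from h import *
from plant import robot
def see(*names):
    for n in names:
        g=robot.get_image(n)
        print(n,"disc:");[print("  ",*[np.round(x,3) for x in o]) for o in lying(g,.042,(.3,.66,.15,.5))]
        print(n,"tray:");[print("  ",*[np.round(x,3) for x in o]) for o in lying(g,.140,(.47,.65,-.3,.05))]
E
python3 - <<'E'
from look import *
see("top","side"); plan(cur(),[(.507,.242,.06,1.806)])
E
```

```text
top disc:
   [0.51  0.227] -1.343 0.077 [184.424 180.696]
top tray:
side disc:
   [0.506 0.239] -1.351 0.097 [219.757 253.938]
   [0.562 0.351] 0.431 0.098 [180.789 274.701]
   [0.399 0.293] -2.915 0.098 [241.936 285.847]
   [0.456 0.4  ] 1.832 0.098 [201.222 309.153]
side tray:
t 5.77 [0.5068 0.2422 0.1886] [-3.1358e+00  1.7000e-03  1.8085e+00] F [-0.7 -1.  -0.5] w 0.599 ff 0.0
tx -0.0004 ty 0.0002 tz 0.2143 az 0.0008 rows 3.1 [0.507 0.242 0.06  1.806]
```

>>> apply_moves([
  {"tx": 0,"ty": 0,"tz": 0.07,"ax": 0,"ay": 0,"az": 0,"gripper": -0.2},
  {"tx": 0,"ty": 0,"tz": 0.14,"ax": 0,"ay": 0,"az": 0,"gripper": -0.2},
  {"tx": 0,"ty": 0,"tz": 0.19,"ax": 0,"ay": 0,"az": 0,"gripper": -0.2},
  {"tx": 0,"ty": 0,"tz": 0.213,"ax": 0,"ay": 0,"az": 0,"gripper": -0.2},
  {"tx": 0,"ty": 0,"tz": 0.213,"ax": 0,"ay": 0,"az": 0,"gripper": -0.2},
])

```text
time_s: 6.18
eef_pos: [0.5091, 0.24, 0.0635]
ee_rot: [3.141, 0.0, 1.802]
force: [-1.6, 0.6, 0.5]
width: 0.598
finger_force: 0.1
```

>>> apply_moves([
  {"tx": 0,"ty": 0,"tz": 0,"ax": 0,"ay": 0,"az": 0,"gripper": 0.2},
  {"tx": 0,"ty": 0,"tz": 0,"ax": 0,"ay": 0,"az": 0,"gripper": 1},
  {"tx": 0,"ty": 0,"tz": 0,"ax": 0,"ay": 0,"az": 0,"gripper": 1},
  {"tx": 0,"ty": 0,"tz": 0,"ax": 0,"ay": 0,"az": 0,"gripper": 1},
  {"tx": 0,"ty": 0,"tz": 0,"ax": 0,"ay": 0,"az": 0,"gripper": 1},
])

```text
time_s: 6.6
eef_pos: [0.5084, 0.2411, 0.0643]
ee_rot: [3.141, 0.001, 1.805]
force: [-0.1, -1.3, 0.7]
width: 0.305
finger_force: 59.1
```

Run:
```python
from look import *
c=cur(); z=c[2]+.1
plan(c,[(c[0],c[1],.24,c[3]),(.521,.088,.24,1.22),(.543,-.065,.24,.63),(.5665,-.219,.24,.045),(.5665,-.219,z,.045)])
```

```text
t 6.60 [0.5084 0.2411 0.0643] [3.1412e+00 6.0000e-04 1.8048e+00] F [-0.1 -1.3  0.7] w 0.305 ff 59.1
tx 0.0000 ty 0.0000 tz -0.2928 az -0.0000 rows 4.2 [0.508 0.241 0.24  1.805]
tx -0.2531 ty -0.0387 tz -0.0000 az 0.1862 rows 4.7 [0.521 0.088 0.24  1.22 ]
tx -0.2269 ty 0.1221 tz -0.0000 az 0.1878 rows 4.7 [ 0.543 -0.065  0.24   0.63 ]
tx -0.1196 ty 0.2305 tz -0.0000 az 0.1862 rows 4.7 [ 0.566 -0.219  0.24   0.045]
tx 0.0000 ty 0.0000 tz 0.1262 az -0.0000 rows 1.8 [ 0.566 -0.219  0.164  0.045]
```

>>> apply_moves([
  {"tx": 0,"ty": 0,"tz": -0.03,"ax": 0,"ay": 0,"az": 0,"gripper": 1},
  {"tx": 0,"ty": 0,"tz": -0.09,"ax": 0,"ay": 0,"az": 0,"gripper": 1},
  {"tx": 0,"ty": 0,"tz": -0.16,"ax": 0,"ay": 0,"az": 0,"gripper": 1},
  {"tx": 0,"ty": 0,"tz": -0.23,"ax": 0,"ay": 0,"az": 0,"gripper": 1},
  {"tx": 0,"ty": 0,"tz": -0.29,"ax": 0,"ay": 0,"az": 0,"gripper": 1},
])

```text
time_s: 7.02
eef_pos: [0.5079, 0.2418, 0.2405]
ee_rot: [3.141, -0.0, 1.806]
force: [0.3, 1.1, -0.6]
width: 0.303
finger_force: 59.0
```

>>> apply_moves([
  {"tx": -0.253,"ty": -0.039,"tz": 0,"ax": 0,"ay": 0,"az": 0.186,"gripper": 1},
  {"tx": -0.253,"ty": -0.039,"tz": 0,"ax": 0,"ay": 0,"az": 0.186,"gripper": 1},
  {"tx": -0.253,"ty": -0.039,"tz": 0,"ax": 0,"ay": 0,"az": 0.186,"gripper": 1},
  {"tx": -0.253,"ty": -0.039,"tz": 0,"ax": 0,"ay": 0,"az": 0.186,"gripper": 1},
  {"tx": -0.253,"ty": -0.039,"tz": 0,"ax": 0,"ay": 0,"az": 0.186,"gripper": 1},
])

```text
time_s: 7.43
eef_pos: [0.5206, 0.0837, 0.2381]
ee_rot: [3.141, 0.002, 1.21]
force: [-0.3, -0.1, -1.5]
width: 0.309
finger_force: 59.3
```

>>> apply_moves([
  {"tx": -0.227,"ty": 0.122,"tz": 0,"ax": 0,"ay": 0,"az": 0.188,"gripper": 1},
  {"tx": -0.227,"ty": 0.122,"tz": 0,"ax": 0,"ay": 0,"az": 0.188,"gripper": 1},
  {"tx": -0.227,"ty": 0.122,"tz": 0,"ax": 0,"ay": 0,"az": 0.188,"gripper": 1},
  {"tx": -0.227,"ty": 0.122,"tz": 0,"ax": 0,"ay": 0,"az": 0.188,"gripper": 1},
  {"tx": -0.227,"ty": 0.122,"tz": 0,"ax": 0,"ay": 0,"az": 0.188,"gripper": 1},
])

```text
time_s: 7.85
eef_pos: [0.5431, -0.0697, 0.2377]
ee_rot: [3.14, 0.001, 0.618]
force: [-0.8, 1.0, -1.0]
width: 0.306
finger_force: 59.3
```

>>> apply_moves([
  {"tx": -0.12,"ty": 0.23,"tz": 0,"ax": 0,"ay": 0,"az": 0.186,"gripper": 1},
  {"tx": -0.12,"ty": 0.23,"tz": 0,"ax": 0,"ay": 0,"az": 0.186,"gripper": 1},
  {"tx": -0.12,"ty": 0.23,"tz": 0,"ax": 0,"ay": 0,"az": 0.186,"gripper": 1},
  {"tx": -0.12,"ty": 0.23,"tz": 0,"ax": 0,"ay": 0,"az": 0.186,"gripper": 1},
  {"tx": -0.12,"ty": 0.23,"tz": 0,"ax": 0,"ay": 0,"az": 0.186,"gripper": 1},
])

```text
time_s: 8.27
eef_pos: [0.566, -0.2242, 0.237]
ee_rot: [3.139, 0.0, 0.034]
force: [-0.4, 0.6, -0.5]
width: 0.305
finger_force: 59.3
```

Run:
```python
from look import *
see("top");c=cur()
plan(c,[(.5665,-.219,.165,.045)])
```

```text
top disc:
   [0.568 0.319] 0.099 0.097 [148.86  158.604]
   [0.484 0.404] 1.509 0.098 [116.312 191.325]
   [0.395 0.315] 3.053 0.097 [149.652 225.548]
top tray:
t 8.32 [ 0.5658 -0.2215  0.237 ] [-3.1415e+00  1.0000e-03  3.4700e-02] F [ 0.4  0.4 -0.5] w 0.304 ff 59.3
tx 0.0014 ty -0.0041 tz 0.1200 az -0.0033 rows 1.7 [ 0.566 -0.219  0.165  0.045]
```

>>> apply_moves([
  {"tx": 0.001,"ty": -0.003,"tz": 0.06,"ax": 0,"ay": 0,"az": -0.003,"gripper": 1},
  {"tx": 0.001,"ty": -0.003,"tz": 0.1,"ax": 0,"ay": 0,"az": -0.003,"gripper": 1},
  {"tx": 0.001,"ty": -0.003,"tz": 0.12,"ax": 0,"ay": 0,"az": -0.003,"gripper": 1},
  {"tx": 0.001,"ty": -0.003,"tz": 0.12,"ax": 0,"ay": 0,"az": -0.003,"gripper": 1},
  {"tx": 0.001,"ty": -0.003,"tz": 0.12,"ax": 0,"ay": 0,"az": -0.003,"gripper": -0.1},
])

```text
time_s: 8.73
eef_pos: [0.5661, -0.2155, 0.1656]
ee_rot: [-3.141, 0.002, 0.058]
force: [-0.4, -0.8, 0.9]
width: 0.428
finger_force: 0.0
```

>>> apply_moves([
  {"tx": 0,"ty": 0,"tz": 0,"ax": 0,"ay": 0,"az": 0,"gripper": -0.1},
  {"tx": 0,"ty": 0,"tz": 0,"ax": 0,"ay": 0,"az": 0,"gripper": -0.1},
  {"tx": 0,"ty": 0,"tz": -0.03,"ax": 0,"ay": 0,"az": 0,"gripper": -0.1},
  {"tx": 0,"ty": 0,"tz": -0.08,"ax": 0,"ay": 0,"az": 0,"gripper": -0.2},
  {"tx": 0,"ty": 0,"tz": -0.13,"ax": 0,"ay": 0,"az": 0,"gripper": -0.2},
])

```text
time_s: 9.15
eef_pos: [0.566, -0.216, 0.2449]
ee_rot: [-3.141, 0.002, 0.057]
force: [1.6, -0.0, 0.5]
width: 0.599
finger_force: 0.0
```

Run:
```python
from look import *
see("top","side");c=cur()
```

```text
top disc:
   [0.569 0.319] 0.113 0.098 [148.887 158.77 ]
   [0.484 0.404] 1.517 0.098 [116.196 191.246]
   [0.395 0.315] 3.053 0.097 [149.692 225.533]
top tray:
side disc:
   [0.568 0.325] 0.116 0.099 [184.941 266.276]
   [0.395 0.32 ] 3.06 0.098 [238.009 294.58 ]
   [0.481 0.404] 1.517 0.098 [192.151 305.559]
side tray:
   [ 0.557 -0.207] -3.093 0.098 [281.637 130.346]
t 9.25 [ 0.5696 -0.2174  0.2514] [ 3.1364 -0.0116  0.0565] F [-0.   0.4 -0. ] w 0.601 ff 0.0
```

Run:
```python
from look import *
c=cur()
plan(c,[(.568,-.038,.25,c[3]),(.566,.141,.25,c[3]),(.564,.321,.20,.113),(.564,.321,.062,.113)])
```

```text
t 9.25 [ 0.5696 -0.2174  0.2514] [ 3.1364 -0.0116  0.0565] F [-0.   0.4 -0. ] w 0.601 ff 0.0
tx 0.0142 ty -0.2986 tz 0.0024 az -0.0000 rows 4.3 [ 0.568 -0.038  0.25   0.057]
tx 0.0135 ty -0.2980 tz -0.0000 az -0.0000 rows 4.3 [0.566 0.141 0.25  0.057]
tx 0.0136 ty -0.2997 tz 0.0833 az -0.0180 rows 4.5 [0.564 0.321 0.2   0.113]
tx 0.0000 ty 0.0000 tz 0.2300 az -0.0000 rows 3.3 [0.564 0.321 0.062 0.113]
```

>>> apply_moves([
  {"tx": 0.014,"ty": -0.3,"tz": 0.002,"ax": 0,"ay": 0,"az": 0,"gripper": -0.2},
  {"tx": 0.014,"ty": -0.3,"tz": 0.002,"ax": 0,"ay": 0,"az": 0,"gripper": -0.2},
  {"tx": 0.014,"ty": -0.3,"tz": 0.002,"ax": 0,"ay": 0,"az": 0,"gripper": -0.2},
  {"tx": 0.014,"ty": -0.3,"tz": 0.002,"ax": 0,"ay": 0,"az": 0,"gripper": -0.2},
  {"tx": 0.014,"ty": -0.3,"tz": 0.002,"ax": 0,"ay": 0,"az": 0,"gripper": -0.2},
])

```text
time_s: 9.67
eef_pos: [0.5646, -0.0312, 0.2436]
ee_rot: [-3.14, -0.001, 0.061]
force: [-0.2, -0.6, -0.0]
width: 0.604
finger_force: 0.0
```

>>> apply_moves([
  {"tx": 0.014,"ty": -0.298,"tz": 0,"ax": 0,"ay": 0,"az": 0,"gripper": -0.2},
  {"tx": 0.014,"ty": -0.298,"tz": 0,"ax": 0,"ay": 0,"az": 0,"gripper": -0.2},
  {"tx": 0.014,"ty": -0.298,"tz": 0,"ax": 0,"ay": 0,"az": 0,"gripper": -0.2},
  {"tx": 0.014,"ty": -0.298,"tz": 0,"ax": 0,"ay": 0,"az": 0,"gripper": -0.2},
  {"tx": 0.014,"ty": -0.298,"tz": 0,"ax": 0,"ay": 0,"az": 0,"gripper": -0.2},
])

```text
time_s: 10.08
eef_pos: [0.5699, 0.0743, 0.2432]
ee_rot: [-3.113, -0.0, 0.116]
force: [-0.2, -0.1, 0.1]
width: 0.601
finger_force: 0.0
```

>>> apply_moves([
  {"tx": 0.014,"ty": -0.299,"tz": 0.083,"ax": 0,"ay": 0,"az": -0.018,"gripper": -0.2},
  {"tx": 0.014,"ty": -0.299,"tz": 0.083,"ax": 0,"ay": 0,"az": -0.018,"gripper": -0.2},
  {"tx": 0.014,"ty": -0.299,"tz": 0.083,"ax": 0,"ay": 0,"az": -0.018,"gripper": -0.2},
  {"tx": 0.014,"ty": -0.299,"tz": 0.083,"ax": 0,"ay": 0,"az": -0.018,"gripper": -0.2},
  {"tx": 0.014,"ty": -0.299,"tz": 0.083,"ax": 0,"ay": 0,"az": -0.018,"gripper": -0.2},
])

```text
time_s: 10.5
eef_pos: [0.5764, 0.1532, 0.2037]
ee_rot: [-3.083, 0.001, 0.233]
force: [-0.1, 0.5, 0.1]
width: 0.599
finger_force: 0.0
```

Run:
```python
from look import *
see("side"); c=cur()
plan(c,[(.564,.321,.062,.113)])
```

```text
side disc:
   [0.568 0.324] 0.114 0.099 [185.045 266.325]
   [0.395 0.32 ] 3.055 0.098 [238.104 294.622]
   [0.481 0.405] 1.515 0.098 [192.087 305.632]
side tray:
   [ 0.556 -0.208] -3.113 0.098 [281.845 130.365]
t 10.55 [0.5765 0.1534 0.203 ] [-3.083e+00  1.900e-03  2.328e-01] F [0.  0.7 0.3] w 0.595 ff 0.0
tx 0.0442 ty -0.2765 tz 0.2350 az 0.0381 rows 5.3 [0.564 0.321 0.062 0.113]
```

Run:
```python
from plant import robot
o=robot.observe(); print(o["joints"].round(3),o["qvel"].round(3))
```

```text
[0.232 0.454 0.199 1.319 0.059 3.141] [-0.014 -0.013 -0.007  0.023 -0.009  0.001]
```

>>> apply_moves([
  {"tx": 0,"ty": 0,"tz": -0.03,"ax": 0,"ay": 0,"az": -0.19,"gripper": -0.2},
  {"tx": 0,"ty": 0,"tz": -0.03,"ax": 0,"ay": 0,"az": -0.19,"gripper": -0.2},
  {"tx": 0,"ty": 0,"tz": -0.03,"ax": 0,"ay": 0,"az": -0.19,"gripper": -0.2},
  {"tx": 0,"ty": 0,"tz": -0.03,"ax": 0,"ay": 0,"az": -0.19,"gripper": -0.2},
  {"tx": 0,"ty": 0,"tz": -0.03,"ax": 0,"ay": 0,"az": -0.19,"gripper": -0.2},
])

```text
time_s: 10.97
eef_pos: [0.5769, 0.1511, 0.2232]
ee_rot: [-3.094, -0.033, 0.833]
force: [-0.3, 0.3, -0.2]
width: 0.598
finger_force: 0.0
```

>>> apply_moves([
  {"tx": 0,"ty": 0,"tz": 0,"ax": 0,"ay": 0,"az": -0.19,"gripper": -0.2},
  {"tx": 0,"ty": 0,"tz": 0,"ax": 0,"ay": 0,"az": -0.19,"gripper": -0.2},
  {"tx": 0,"ty": 0,"tz": 0,"ax": 0,"ay": 0,"az": -0.19,"gripper": -0.2},
  {"tx": 0,"ty": 0,"tz": 0,"ax": 0,"ay": 0,"az": -0.19,"gripper": -0.2},
  {"tx": 0,"ty": 0,"tz": 0,"ax": 0,"ay": 0,"az": -0.19,"gripper": -0.2},
])

```text
time_s: 11.38
eef_pos: [0.5769, 0.151, 0.2231]
ee_rot: [-3.121, -0.054, 1.43]
force: [0.9, -0.2, 0.3]
width: 0.602
finger_force: 0.0
```

```bash
cat >> h.py <<'E'
from scipy.spatial.transform import Rotation as Ro
def plan(st,tgts,sc=.6):
    """st: (pos, rpy); tgts (x,y,z,yaw) tool down. Full-rotation version."""
    p=np.array(st[0]);R=Ro.from_euler("xyz",st[1])
    for t in tgts:
        T=Ro.from_euler("xyz",[np.pi,0,t[3]]); d=R.inv().apply(np.array(t[:3])-p)/sc; w=(R.inv()*T).as_rotvec()
        n=max(np.linalg.norm(d)*sc/.0417,np.linalg.norm(w)/.125)
        print("t",d.round(4),"a",(w/np.pi).round(4),"rows %.1f"%n,np.round(t,3)); p=np.array(t[:3]);R=T
def cur():
    from plant import robot
    o=robot.observe(); print("t %.2f"%o["time_s"],o["eef_pos"].round(4),o["ee_rot"].round(4),"F",o["force"].round(1),"w %.3f ff %.1f"%(o["width"],o["finger_force"]),"q1 %.2f q6 %.2f"%(o["joints"][0],o["joints"][5]))
    return o["eef_pos"],o["ee_rot"]
E
python3 - <<'E'
from look import *
see("side");c=cur()
plan(c,[(.53,.28,.23,1.5),(.482,.4,.2,1.515),(.482,.4,.062,1.515)])
E
```

```text
side disc:
   [0.568 0.325] 0.11 0.099 [184.992 266.299]
   [0.395 0.319] 3.064 0.099 [238.138 294.66 ]
   [0.481 0.405] 1.512 0.098 [192.118 305.614]
side tray:
   [ 0.556 -0.208] -3.097 0.098 [281.761 130.355]
t 11.43 [0.5769 0.1511 0.2231] [-3.1211 -0.0543  1.4318] F [ 0.1  0.4 -0.2] w 0.597 ff 0.0 q1 0.23 q6 1.94
t [ 0.2023 -0.1072  0.0017] a [-0.0059 -0.0175 -0.0215] rows 3.3 [0.53 0.28 0.23 1.5 ]
t [ 0.1938 -0.0939  0.05  ] a [ 0.      0.     -0.0048] rows 3.2 [0.482 0.4   0.2   1.515]
t [ 0.   -0.    0.23] a [0. 0. 0.] rows 3.3 [0.482 0.4   0.062 1.515]
```

So the commanded pose did take on the tilt; I'm correcting it with the full rotation.

>>> apply_moves([
  {"tx": 0.202,"ty": -0.107,"tz": 0.002,"ax": -0.006,"ay": -0.0175,"az": -0.0215,"gripper": -0.2},
  {"tx": 0.202,"ty": -0.107,"tz": 0.002,"ax": -0.006,"ay": -0.0175,"az": -0.0215,"gripper": -0.2},
  {"tx": 0.202,"ty": -0.107,"tz": 0.002,"ax": -0.006,"ay": -0.0175,"az": -0.0215,"gripper": -0.2},
  {"tx": 0.202,"ty": -0.107,"tz": 0.002,"ax": -0.006,"ay": -0.0175,"az": -0.0215,"gripper": -0.2},
  {"tx": 0.202,"ty": -0.107,"tz": 0.002,"ax": -0.006,"ay": -0.0175,"az": -0.0215,"gripper": -0.2},
])

```text
time_s: 11.85
eef_pos: [0.5295, 0.2841, 0.23]
ee_rot: [-3.141, -0.001, 1.497]
force: [0.2, -1.1, -0.0]
width: 0.598
finger_force: 0.0
```

>>> apply_moves([
  {"tx": 0.194,"ty": -0.094,"tz": 0.05,"ax": 0,"ay": 0,"az": -0.005,"gripper": -0.2},
  {"tx": 0.194,"ty": -0.094,"tz": 0.05,"ax": 0,"ay": 0,"az": -0.005,"gripper": -0.2},
  {"tx": 0.194,"ty": -0.094,"tz": 0.05,"ax": 0,"ay": 0,"az": -0.005,"gripper": -0.2},
  {"tx": 0.194,"ty": -0.094,"tz": 0.05,"ax": 0,"ay": 0,"az": -0.005,"gripper": -0.2},
  {"tx": 0.194,"ty": -0.094,"tz": 0.05,"ax": 0,"ay": 0,"az": -0.005,"gripper": -0.2},
])

```text
time_s: 12.27
eef_pos: [0.482, 0.4028, 0.1983]
ee_rot: [-3.139, 0.001, 1.512]
force: [1.3, -0.8, -0.4]
width: 0.598
finger_force: 0.0
```

Run:
```python
from look import *
see("side");c=cur()
plan(c,[(.482,.4,.062,1.515)])
```

```text
side disc:
   [0.395 0.319] 3.055 0.099 [238.189 294.744]
   [0.481 0.405] 1.476 0.097 [191.749 306.274]
side tray:
t 12.32 [0.483  0.4013 0.199 ] [-3.1403e+00  1.6000e-03  1.5099e+00] F [ 0.5 -1.3  0. ] w 0.600 ff 0.0 q1 0.69 q6 2.33
t [-0.002  -0.0012  0.2283] a [-0.0004  0.0005 -0.0016] rows 3.3 [0.482 0.4   0.062 1.515]
```

>>> apply_moves([
  {"tx": -0.001,"ty": -0.001,"tz": 0.07,"ax": 0,"ay": 0,"az": -0.001,"gripper": -0.2},
  {"tx": -0.001,"ty": -0.001,"tz": 0.14,"ax": 0,"ay": 0,"az": -0.001,"gripper": -0.2},
  {"tx": -0.001,"ty": -0.001,"tz": 0.2,"ax": 0,"ay": 0,"az": -0.001,"gripper": -0.2},
  {"tx": -0.001,"ty": -0.001,"tz": 0.228,"ax": 0,"ay": 0,"az": -0.001,"gripper": -0.2},
  {"tx": -0.001,"ty": -0.001,"tz": 0.228,"ax": 0,"ay": 0,"az": -0.001,"gripper": -0.2},
])

```text
time_s: 12.73
eef_pos: [0.4808, 0.3963, 0.0579]
ee_rot: [-3.134, 0.007, 1.509]
force: [-0.2, -0.7, -0.1]
width: 0.602
finger_force: 0.0
```

>>> apply_moves([
  {"tx": 0,"ty": 0,"tz": 0,"ax": 0,"ay": 0,"az": 0,"gripper": 0.2},
  {"tx": 0,"ty": 0,"tz": 0,"ax": 0,"ay": 0,"az": 0,"gripper": 1},
  {"tx": 0,"ty": 0,"tz": 0,"ax": 0,"ay": 0,"az": 0,"gripper": 1},
  {"tx": 0,"ty": 0,"tz": 0,"ax": 0,"ay": 0,"az": 0,"gripper": 1},
  {"tx": 0,"ty": 0,"tz": 0,"ax": 0,"ay": 0,"az": 0,"gripper": 1},
])

```text
time_s: 13.15
eef_pos: [0.4838, 0.4022, 0.0655]
ee_rot: [3.138, -0.003, 1.513]
force: [1.3, -2.1, 5.8]
width: 0.304
finger_force: 59.7
```

>>> apply_moves([
  {"tx": 0,"ty": 0,"tz": -0.03,"ax": 0,"ay": 0,"az": 0,"gripper": 1},
  {"tx": 0,"ty": 0,"tz": -0.09,"ax": 0,"ay": 0,"az": 0,"gripper": 1},
  {"tx": 0,"ty": 0,"tz": -0.16,"ax": 0,"ay": 0,"az": 0,"gripper": 1},
  {"tx": 0,"ty": 0,"tz": -0.23,"ax": 0,"ay": 0,"az": 0,"gripper": 1},
  {"tx": 0,"ty": 0,"tz": -0.29,"ax": 0,"ay": 0,"az": 0,"gripper": 1},
])

```text
time_s: 13.57
eef_pos: [0.4821, 0.4017, 0.2402]
ee_rot: [3.141, -0.002, 1.514]
force: [1.4, 1.5, -0.4]
width: 0.305
finger_force: 59.2
```

Run:
```python
from look import *
see("side");c=cur()
plan(c,[(.51,.26,.24,2.06),(.53,.12,.24,2.61),(.55,-.016,.24,3.187),(.5635,-.152,.24,3.187),(.5635,-.152,.165,3.187)])
```

```text
side disc:
   [0.395 0.319] 3.062 0.098 [237.986 294.566]
side tray:
t 13.62 [0.4847 0.4039 0.2492] [ 3.1307 -0.0116  1.5139] F [2.1 1.7 4.6] w 0.303 ff 59.2 q1 0.69 q6 2.32
t [-0.2371  0.0557  0.0131] a [ 0.0044 -0.0027 -0.1738] rows 4.4 [0.51 0.26 0.24 2.06]
t [-0.2216 -0.0802 -0.    ] a [-0.      0.     -0.1751] rows 4.4 [0.53 0.12 0.24 2.61]
t [-0.1436 -0.1785 -0.    ] a [ 0.      0.     -0.1837] rows 4.6 [ 0.55  -0.016  0.24   3.187]
t [-0.0122 -0.2275 -0.    ] a [0. 0. 0.] rows 3.3 [ 0.564 -0.152  0.24   3.187]
t [ 0.    -0.     0.125] a [0. 0. 0.] rows 1.8 [ 0.564 -0.152  0.165  3.187]
```

>>> apply_moves([
  {"tx": -0.237,"ty": 0.055,"tz": 0,"ax": 0,"ay": 0,"az": -0.174,"gripper": 1},
  {"tx": -0.237,"ty": 0.055,"tz": 0,"ax": 0,"ay": 0,"az": -0.174,"gripper": 1},
  {"tx": -0.237,"ty": 0.055,"tz": 0,"ax": 0,"ay": 0,"az": -0.174,"gripper": 1},
  {"tx": -0.237,"ty": 0.055,"tz": 0,"ax": 0,"ay": 0,"az": -0.174,"gripper": 1},
  {"tx": -0.237,"ty": 0.055,"tz": 0,"ax": 0,"ay": 0,"az": -0.174,"gripper": 1},
])

```text
time_s: 14.03
eef_pos: [0.5075, 0.253, 0.2374]
ee_rot: [-3.141, 0.001, 2.06]
force: [0.4, 1.2, -1.1]
width: 0.303
finger_force: 59.2
```

>>> apply_moves([
  {"tx": -0.222,"ty": -0.08,"tz": 0,"ax": 0,"ay": 0,"az": -0.175,"gripper": 1},
  {"tx": -0.222,"ty": -0.08,"tz": 0,"ax": 0,"ay": 0,"az": -0.175,"gripper": 1},
  {"tx": -0.222,"ty": -0.08,"tz": 0,"ax": 0,"ay": 0,"az": -0.175,"gripper": 1},
  {"tx": -0.222,"ty": -0.08,"tz": 0,"ax": 0,"ay": 0,"az": -0.175,"gripper": 1},
  {"tx": -0.222,"ty": -0.08,"tz": 0,"ax": 0,"ay": 0,"az": -0.175,"gripper": 1},
])

```text
time_s: 14.45
eef_pos: [0.5276, 0.1129, 0.2371]
ee_rot: [-3.14, 0.001, 2.61]
force: [-0.1, 0.8, -0.8]
width: 0.299
finger_force: 59.2
```

>>> apply_moves([
  {"tx": -0.144,"ty": -0.178,"tz": 0,"ax": 0,"ay": 0,"az": -0.184,"gripper": 1},
  {"tx": -0.144,"ty": -0.178,"tz": 0,"ax": 0,"ay": 0,"az": -0.184,"gripper": 1},
  {"tx": -0.144,"ty": -0.178,"tz": 0,"ax": 0,"ay": 0,"az": -0.184,"gripper": 1},
  {"tx": -0.144,"ty": -0.178,"tz": 0,"ax": 0,"ay": 0,"az": -0.184,"gripper": 1},
  {"tx": -0.144,"ty": -0.178,"tz": 0,"ax": 0,"ay": 0,"az": -0.184,"gripper": 1},
])

```text
time_s: 14.87
eef_pos: [0.548, -0.0228, 0.2368]
ee_rot: [-3.14, 0.0, -3.095]
force: [-0.2, 0.7, -0.7]
width: 0.3
finger_force: 59.3
```

>>> apply_moves([
  {"tx": -0.012,"ty": -0.227,"tz": 0,"ax": 0,"ay": 0,"az": 0,"gripper": 1},
  {"tx": -0.012,"ty": -0.227,"tz": 0,"ax": 0,"ay": 0,"az": 0,"gripper": 1},
  {"tx": -0.012,"ty": -0.227,"tz": 0,"ax": 0,"ay": 0,"az": 0,"gripper": 1},
  {"tx": -0.012,"ty": -0.227,"tz": 0,"ax": 0,"ay": 0,"az": 0,"gripper": 1},
  {"tx": -0.012,"ty": -0.227,"tz": 0,"ax": 0,"ay": 0,"az": 0,"gripper": 1},
])

```text
time_s: 15.28
eef_pos: [0.5611, -0.1574, 0.2364]
ee_rot: [-3.141, -0.0, -3.1]
force: [-0.0, 0.6, -0.1]
width: 0.305
finger_force: 59.4
```

Run:
```python
from look import *
see("side","top");c=cur()
plan(c,[(.5635,-.152,.165,3.187)])
```

```text
side disc:
   [0.568 0.325] 0.118 0.099 [184.977 266.256]
   [0.395 0.319] 3.061 0.099 [238.081 294.656]
side tray:
top disc:
   [0.568 0.319] 0.106 0.097 [148.927 158.883]
   [0.395 0.315] 3.061 0.097 [149.74  225.685]
top tray:
t 15.38 [ 0.5608 -0.154   0.2364] [ 3.1402e+00 -1.1000e-03 -3.0963e+00] F [ 0.5  0.5 -0.7] w 0.299 ff 59.4 q1 -0.27 q6 -0.31
t [-0.0047  0.003   0.119 ] a [ 0.0004 -0.0003 -0.    ] rows 1.7 [ 0.564 -0.152  0.165  3.187]
```

>>> apply_moves([
  {"tx": -0.004,"ty": 0.003,"tz": 0.06,"ax": 0,"ay": 0,"az": 0,"gripper": 1},
  {"tx": -0.004,"ty": 0.003,"tz": 0.1,"ax": 0,"ay": 0,"az": 0,"gripper": 1},
  {"tx": -0.004,"ty": 0.003,"tz": 0.12,"ax": 0,"ay": 0,"az": 0,"gripper": 1},
  {"tx": -0.004,"ty": 0.003,"tz": 0.12,"ax": 0,"ay": 0,"az": 0,"gripper": 1},
  {"tx": -0.004,"ty": 0.003,"tz": 0.12,"ax": 0,"ay": 0,"az": 0,"gripper": -0.1},
])

```text
time_s: 15.8
eef_pos: [0.5631, -0.15, 0.1645]
ee_rot: [3.14, -0.001, -3.092]
force: [-0.2, -0.6, -0.2]
width: 0.428
finger_force: 0.0
```

>>> apply_moves([
  {"tx": 0,"ty": 0,"tz": 0,"ax": 0,"ay": 0,"az": 0,"gripper": -0.1},
  {"tx": 0,"ty": 0,"tz": 0,"ax": 0,"ay": 0,"az": 0,"gripper": -0.1},
  {"tx": 0,"ty": 0,"tz": -0.03,"ax": 0,"ay": 0,"az": 0,"gripper": -0.1},
  {"tx": 0,"ty": 0,"tz": -0.08,"ax": 0,"ay": 0,"az": 0,"gripper": -0.2},
  {"tx": 0,"ty": 0,"tz": -0.13,"ax": 0,"ay": 0,"az": 0,"gripper": -0.2},
])

```text
time_s: 16.22
eef_pos: [0.5627, -0.1515, 0.2427]
ee_rot: [3.14, -0.003, -3.095]
force: [1.0, -0.1, 1.2]
width: 0.601
finger_force: 0.0
```

>>> apply_moves([
  {"tx": 0,"ty": 0.26,"tz": 0,"ax": 0,"ay": 0,"az": 0,"gripper": -0.2},
  {"tx": 0,"ty": 0.26,"tz": 0,"ax": 0,"ay": 0,"az": 0,"gripper": -0.2},
  {"tx": 0,"ty": 0.26,"tz": 0,"ax": 0,"ay": 0,"az": 0,"gripper": -0.2},
  {"tx": 0,"ty": 0.26,"tz": 0,"ax": 0,"ay": 0,"az": 0,"gripper": -0.2},
  {"tx": 0,"ty": 0.26,"tz": 0,"ax": 0,"ay": 0,"az": 0,"gripper": -0.2},
])

```text
time_s: 16.63
eef_pos: [0.5559, 0.0094, 0.2434]
ee_rot: [3.139, 0.0, -3.088]
force: [-0.1, -0.5, -0.2]
width: 0.602
finger_force: 0.0
```

>>> apply_moves([
  {"tx": 0,"ty": 0.26,"tz": 0,"ax": 0,"ay": 0,"az": 0,"gripper": -0.2},
  {"tx": 0,"ty": 0.26,"tz": 0,"ax": 0,"ay": 0,"az": 0,"gripper": -0.2},
  {"tx": 0,"ty": 0.26,"tz": 0,"ax": 0,"ay": 0,"az": 0,"gripper": -0.2},
  {"tx": 0,"ty": 0.26,"tz": 0,"ax": 0,"ay": 0,"az": 0,"gripper": -0.2},
  {"tx": 0,"ty": 0.26,"tz": 0,"ax": 0,"ay": 0,"az": 0,"gripper": -0.2},
])

```text
time_s: 17.05
eef_pos: [0.5486, 0.1649, 0.2429]
ee_rot: [3.139, 0.0, -3.088]
force: [0.6, 0.7, -0.6]
width: 0.599
finger_force: 0.0
```

Run:
```python
from look import *
see("side","top");c=cur()
plan(c,[(.564,.321,.18,3.25),(.564,.321,.062,3.25)])
```

```text
side disc:
   [0.568 0.324] 0.115 0.099 [185.016 266.219]
   [0.395 0.32 ] 3.055 0.098 [237.942 294.574]
side tray:
   [ 0.53  -0.126] -1.39 0.314 [277.851 142.691]
top disc:
top tray:
   [ 0.556 -0.211] -3.111 0.098 [359.34  158.509]
   [ 0.546 -0.165] -3.13 0.097 [340.345 162.842]
t 17.15 [0.5489 0.1606 0.2428] [-3.1415e+00 -5.0000e-04 -3.0924e+00] F [-0.7  0.4 -0.6] w 0.607 ff 0.0 q1 0.28 q6 0.24
t [-0.0384  0.2659  0.1046] a [-0.     -0.0002 -0.0188] rows 4.1 [0.564 0.321 0.18  3.25 ]
t [ 0.     -0.      0.1967] a [0. 0. 0.] rows 2.8 [0.564 0.321 0.062 3.25 ]
```

>>> apply_moves([
  {"tx": -0.038,"ty": 0.266,"tz": 0.105,"ax": 0,"ay": 0,"az": -0.019,"gripper": -0.2},
  {"tx": -0.038,"ty": 0.266,"tz": 0.105,"ax": 0,"ay": 0,"az": -0.019,"gripper": -0.2},
  {"tx": -0.038,"ty": 0.266,"tz": 0.105,"ax": 0,"ay": 0,"az": -0.019,"gripper": -0.2},
  {"tx": -0.038,"ty": 0.266,"tz": 0.105,"ax": 0,"ay": 0,"az": -0.019,"gripper": -0.2},
  {"tx": -0.038,"ty": 0.266,"tz": 0.105,"ax": 0,"ay": 0,"az": -0.019,"gripper": -0.2},
])

```text
time_s: 17.57
eef_pos: [0.5635, 0.3233, 0.1758]
ee_rot: [3.141, -0.005, -3.032]
force: [-0.2, 0.1, -0.4]
width: 0.603
finger_force: 0.0
```

Run:
```python
from look import *
see("side");c=cur()
plan(c,[(.564,.321,.062,3.25)])
```

```text
side disc:
   [0.567 0.326] 0.178 0.098 [186.243 267.246]
   [0.395 0.32 ] 3.065 0.097 [238.002 294.592]
side tray:
t 17.62 [0.5635 0.322  0.1764] [-3.1411 -0.0047 -3.0325] F [0.4 1.  0. ] w 0.601 ff 0.0 q1 0.52 q6 0.41
t [-0.0016 -0.0016  0.1906] a [-0.0002 -0.0015  0.0002] rows 2.7 [0.564 0.321 0.062 3.25 ]
```

>>> apply_moves([
  {"tx": 0,"ty": 0,"tz": 0.06,"ax": 0,"ay": 0,"az": 0,"gripper": -0.2},
  {"tx": -0.001,"ty": -0.001,"tz": 0.12,"ax": 0,"ay": 0,"az": 0,"gripper": -0.2},
  {"tx": -0.001,"ty": -0.001,"tz": 0.17,"ax": 0,"ay": 0,"az": 0,"gripper": -0.2},
  {"tx": -0.001,"ty": -0.001,"tz": 0.19,"ax": 0,"ay": 0,"az": 0,"gripper": -0.2},
  {"tx": -0.001,"ty": -0.001,"tz": 0.19,"ax": 0,"ay": 0,"az": 0,"gripper": -0.2},
])

```text
time_s: 18.03
eef_pos: [0.5631, 0.316, 0.0624]
ee_rot: [-3.139, -0.008, -3.038]
force: [-0.5, -0.6, -0.7]
width: 0.599
finger_force: 0.0
```

>>> apply_moves([
  {"tx": 0,"ty": 0,"tz": 0,"ax": 0,"ay": 0,"az": 0,"gripper": 0.2},
  {"tx": 0,"ty": 0,"tz": 0,"ax": 0,"ay": 0,"az": 0,"gripper": 1},
  {"tx": 0,"ty": 0,"tz": 0,"ax": 0,"ay": 0,"az": 0,"gripper": 1},
  {"tx": 0,"ty": 0,"tz": 0,"ax": 0,"ay": 0,"az": 0,"gripper": 1},
  {"tx": 0,"ty": 0,"tz": 0,"ax": 0,"ay": 0,"az": 0,"gripper": 1},
])

```text
time_s: 18.45
eef_pos: [0.5668, 0.3202, 0.0689]
ee_rot: [3.14, 0.005, -3.036]
force: [1.1, -1.8, 6.9]
width: 0.301
finger_force: 59.8
```

>>> apply_moves([
  {"tx": 0,"ty": 0,"tz": -0.03,"ax": 0,"ay": 0,"az": 0,"gripper": 1},
  {"tx": 0,"ty": 0,"tz": -0.09,"ax": 0,"ay": 0,"az": 0,"gripper": 1},
  {"tx": 0,"ty": 0,"tz": -0.16,"ax": 0,"ay": 0,"az": 0,"gripper": 1},
  {"tx": 0,"ty": 0,"tz": -0.23,"ax": 0,"ay": 0,"az": 0,"gripper": 1},
  {"tx": 0,"ty": 0,"tz": -0.29,"ax": 0,"ay": 0,"az": 0,"gripper": 1},
])

```text
time_s: 18.87
eef_pos: [0.565, 0.3196, 0.2434]
ee_rot: [3.14, 0.002, -3.035]
force: [1.2, 0.3, 0.3]
width: 0.303
finger_force: 59.3
```

Run:
```python
from look import *
see("side");c=cur()
plan(c,[(.561,.185,.24,3.187),(.556,.05,.24,3.187),(.552,-.086,.24,3.187),(.552,-.086,.165,3.187)])
```

```text
side disc:
   [0.395 0.318] 3.071 0.098 [238.349 294.333]
side tray:
   [ 0.516 -0.075] -1.677 0.239 [271.559 159.298]
t 18.92 [0.5678 0.3212 0.2525] [ 3.1344  0.0144 -3.0353] F [0.3 0.2 6. ] w 0.304 ff 59.3 q1 0.51 q6 0.41
t [ 0.0356 -0.2247  0.0187] a [0.0024 0.0045 0.0194] rows 3.3 [0.561 0.185 0.24  3.187]
t [ 0.0185 -0.2244 -0.    ] a [0. 0. 0.] rows 3.2 [0.556 0.05  0.24  3.187]
t [ 0.0169 -0.2261 -0.    ] a [0. 0. 0.] rows 3.3 [ 0.552 -0.086  0.24   3.187]
t [ 0.    -0.     0.125] a [0. 0. 0.] rows 1.8 [ 0.552 -0.086  0.165  3.187]
```

>>> apply_moves([
  {"tx": 0.035,"ty": -0.225,"tz": 0.006,"ax": 0,"ay": 0,"az": 0.019,"gripper": 1},
  {"tx": 0.035,"ty": -0.225,"tz": 0.006,"ax": 0,"ay": 0,"az": 0.019,"gripper": 1},
  {"tx": 0.035,"ty": -0.225,"tz": 0.006,"ax": 0,"ay": 0,"az": 0.019,"gripper": 1},
  {"tx": 0.035,"ty": -0.225,"tz": 0.006,"ax": 0,"ay": 0,"az": 0.019,"gripper": 1},
  {"tx": 0.035,"ty": -0.225,"tz": 0.006,"ax": 0,"ay": 0,"az": 0.019,"gripper": 1},
])

```text
time_s: 19.33
eef_pos: [0.5582, 0.1796, 0.2369]
ee_rot: [-3.142, -0.0, -3.1]
force: [0.1, 0.6, 0.2]
width: 0.302
finger_force: 59.4
```

>>> apply_moves([
  {"tx": 0.018,"ty": -0.225,"tz": 0,"ax": 0,"ay": 0,"az": 0,"gripper": 1},
  {"tx": 0.018,"ty": -0.225,"tz": 0,"ax": 0,"ay": 0,"az": 0,"gripper": 1},
  {"tx": 0.018,"ty": -0.225,"tz": 0,"ax": 0,"ay": 0,"az": 0,"gripper": 1},
  {"tx": 0.018,"ty": -0.225,"tz": 0,"ax": 0,"ay": 0,"az": 0,"gripper": 1},
  {"tx": 0.018,"ty": -0.225,"tz": 0,"ax": 0,"ay": 0,"az": 0,"gripper": 1},
])

```text
time_s: 19.75
eef_pos: [0.5542, 0.0456, 0.2365]
ee_rot: [3.141, 0.0, -3.099]
force: [-0.4, -0.2, 0.4]
width: 0.305
finger_force: 59.5
```

>>> apply_moves([
  {"tx": 0.017,"ty": -0.225,"tz": 0,"ax": 0,"ay": 0,"az": 0,"gripper": 1},
  {"tx": 0.017,"ty": -0.225,"tz": 0,"ax": 0,"ay": 0,"az": 0,"gripper": 1},
  {"tx": 0.017,"ty": -0.225,"tz": 0,"ax": 0,"ay": 0,"az": 0,"gripper": 1},
  {"tx": 0.017,"ty": -0.225,"tz": 0,"ax": 0,"ay": 0,"az": 0,"gripper": 1},
  {"tx": 0.017,"ty": -0.225,"tz": 0,"ax": 0,"ay": 0,"az": 0,"gripper": 1},
])

```text
time_s: 20.17
eef_pos: [0.5506, -0.089, 0.236]
ee_rot: [3.141, -0.0, -3.098]
force: [-0.6, -0.5, -0.7]
width: 0.301
finger_force: 59.6
```

Run:
```python
from look import *
see("top");c=cur()
plan(c,[(.552,-.086,.168,3.187)])
```

```text
top disc:
   [0.395 0.314] 3.062 0.097 [150.088 225.488]
top tray:
t 20.22 [ 0.5506 -0.0873  0.2359] [ 3.1400e+00 -3.0000e-04 -3.0963e+00] F [-0.5  0.9 -0.4] w 0.300 ff 59.6 q1 -0.16 q6 -0.20
t [-0.0025  0.0019  0.1133] a [ 0.0005 -0.0001 -0.    ] rows 1.6 [ 0.552 -0.086  0.168  3.187]
```

>>> apply_moves([
  {"tx": -0.002,"ty": 0.002,"tz": 0.06,"ax": 0,"ay": 0,"az": 0,"gripper": 1},
  {"tx": -0.002,"ty": 0.002,"tz": 0.1,"ax": 0,"ay": 0,"az": 0,"gripper": 1},
  {"tx": -0.002,"ty": 0.002,"tz": 0.115,"ax": 0,"ay": 0,"az": 0,"gripper": 1},
  {"tx": -0.002,"ty": 0.002,"tz": 0.115,"ax": 0,"ay": 0,"az": 0,"gripper": 1},
  {"tx": -0.002,"ty": 0.002,"tz": 0.115,"ax": 0,"ay": 0,"az": 0,"gripper": -0.1},
])

```text
time_s: 20.63
eef_pos: [0.5516, -0.084, 0.1675]
ee_rot: [3.14, -0.0, -3.092]
force: [0.9, 0.2, 0.2]
width: 0.428
finger_force: 0.0
```

>>> apply_moves([
  {"tx": 0,"ty": 0,"tz": 0,"ax": 0,"ay": 0,"az": 0,"gripper": -0.1},
  {"tx": 0,"ty": 0,"tz": 0,"ax": 0,"ay": 0,"az": 0,"gripper": -0.1},
  {"tx": 0,"ty": 0,"tz": -0.03,"ax": 0,"ay": 0,"az": 0,"gripper": -0.1},
  {"tx": 0,"ty": 0,"tz": -0.08,"ax": 0,"ay": 0,"az": 0,"gripper": -0.2},
  {"tx": 0,"ty": 0,"tz": -0.13,"ax": 0,"ay": 0,"az": 0,"gripper": -0.2},
])

```text
time_s: 21.05
eef_pos: [0.5503, -0.0857, 0.2448]
ee_rot: [3.14, -0.004, -3.095]
force: [0.5, 0.1, 0.5]
width: 0.597
finger_force: 0.0
```

>>> apply_moves([
  {"tx": 0.06,"ty": 0.26,"tz": 0,"ax": 0,"ay": 0,"az": 0,"gripper": -0.2},
  {"tx": 0.06,"ty": 0.26,"tz": 0,"ax": 0,"ay": 0,"az": 0,"gripper": -0.2},
  {"tx": 0.06,"ty": 0.26,"tz": 0,"ax": 0,"ay": 0,"az": 0,"gripper": -0.2},
  {"tx": 0.06,"ty": 0.26,"tz": 0,"ax": 0,"ay": 0,"az": 0,"gripper": -0.2},
  {"tx": 0.06,"ty": 0.26,"tz": 0,"ax": 0,"ay": 0,"az": 0,"gripper": -0.2},
])

```text
time_s: 21.47
eef_pos: [0.5062, 0.0733, 0.2455]
ee_rot: [3.138, -0.001, -3.088]
force: [0.2, -0.7, 0.5]
width: 0.597
finger_force: 0.0
```

>>> apply_moves([
  {"tx": 0.07,"ty": 0.2,"tz": 0,"ax": 0,"ay": 0,"az": 0,"gripper": -0.2},
  {"tx": 0.07,"ty": 0.2,"tz": 0,"ax": 0,"ay": 0,"az": 0,"gripper": -0.2},
  {"tx": 0.07,"ty": 0.2,"tz": 0,"ax": 0,"ay": 0,"az": 0,"gripper": -0.2},
  {"tx": 0.07,"ty": 0.2,"tz": 0,"ax": 0,"ay": 0,"az": 0,"gripper": -0.2},
  {"tx": 0.07,"ty": 0.2,"tz": 0,"ax": 0,"ay": 0,"az": 0,"gripper": -0.2},
])

```text
time_s: 21.88
eef_pos: [0.4597, 0.1878, 0.2453]
ee_rot: [3.141, -0.001, -3.09]
force: [-0.0, -0.3, 0.4]
width: 0.601
finger_force: 0.0
```

Run:
```python
from look import *
see("side","top");c=cur()
plan(c,[(.399,.317,.18,3.06),(.399,.317,.063,3.06)])
```

```text
side disc:
   [0.395 0.318] 3.071 0.098 [238.264 294.373]
side tray:
   [ 0.521 -0.133] -1.226 0.322 [281.256 139.671]
top disc:
top tray:
   [ 0.556 -0.211] -3.109 0.098 [359.28  158.453]
   [ 0.553 -0.08 ] 0.055 0.098 [304.472 159.33 ]
   [ 0.546 -0.165] -3.132 0.097 [340.291 163.036]
t 21.98 [0.4606 0.1854 0.2452] [-3.1416e+00 -6.0000e-04 -3.0947e+00] F [-0.6 -0.7 -0.1] w 0.601 ff 0.0 q1 0.38 q6 0.34
t [0.0922 0.2238 0.1087] a [-0.     -0.0002  0.0409] rows 3.8 [0.399 0.317 0.18  3.06 ]
t [ 0.    -0.     0.195] a [0. 0. 0.] rows 2.8 [0.399 0.317 0.063 3.06 ]
```

>>> apply_moves([
  {"tx": 0.092,"ty": 0.223,"tz": 0.108,"ax": 0,"ay": 0,"az": 0.041,"gripper": -0.2},
  {"tx": 0.092,"ty": 0.223,"tz": 0.108,"ax": 0,"ay": 0,"az": 0.041,"gripper": -0.2},
  {"tx": 0.092,"ty": 0.223,"tz": 0.108,"ax": 0,"ay": 0,"az": 0.041,"gripper": -0.2},
  {"tx": 0.092,"ty": 0.223,"tz": 0.108,"ax": 0,"ay": 0,"az": 0.041,"gripper": -0.2},
  {"tx": 0.092,"ty": 0.223,"tz": 0.108,"ax": 0,"ay": 0,"az": 0.041,"gripper": -0.2},
])

```text
time_s: 22.4
eef_pos: [0.3965, 0.3186, 0.1772]
ee_rot: [-3.14, -0.006, 3.062]
force: [-0.2, -1.5, -0.5]
width: 0.598
finger_force: 0.0
```

Run:
```python
from look import *
see("side");c=cur()
plan(c,[(.399,.317,.063,3.06)])
```

```text
side disc:
   [0.393 0.321] 3.133 0.094 [241.077 296.809]
side tray:
t 22.45 [0.3979 0.3168 0.1785] [-3.1392 -0.0037  3.0613] F [ 0.1 -0.3  0.7] w 0.600 ff 0.0 q1 0.67 q6 0.75
t [-0.0025  0.0009  0.1925] a [-0.0008 -0.0012  0.0004] rows 2.8 [0.399 0.317 0.063 3.06 ]
```

>>> apply_moves([
  {"tx": 0,"ty": 0,"tz": 0.06,"ax": 0,"ay": 0,"az": 0,"gripper": -0.2},
  {"tx": -0.001,"ty": 0,"tz": 0.12,"ax": 0,"ay": 0,"az": 0,"gripper": -0.2},
  {"tx": -0.002,"ty": 0,"tz": 0.17,"ax": 0,"ay": 0,"az": 0,"gripper": -0.2},
  {"tx": -0.002,"ty": 0,"tz": 0.191,"ax": 0,"ay": 0,"az": 0,"gripper": -0.2},
  {"tx": -0.002,"ty": 0,"tz": 0.191,"ax": 0,"ay": 0,"az": 0,"gripper": -0.2},
])

```text
time_s: 22.87
eef_pos: [0.3995, 0.313, 0.0628]
ee_rot: [-3.137, -0.006, 3.055]
force: [0.1, -0.3, 0.9]
width: 0.602
finger_force: 0.0
```

>>> apply_moves([
  {"tx": 0,"ty": 0,"tz": 0,"ax": 0,"ay": 0,"az": 0,"gripper": 0.2},
  {"tx": 0,"ty": 0,"tz": 0,"ax": 0,"ay": 0,"az": 0,"gripper": 1},
  {"tx": 0,"ty": 0,"tz": 0,"ax": 0,"ay": 0,"az": 0,"gripper": 1},
  {"tx": 0,"ty": 0,"tz": 0,"ax": 0,"ay": 0,"az": 0,"gripper": 1},
  {"tx": 0,"ty": 0,"tz": 0,"ax": 0,"ay": 0,"az": 0,"gripper": 1},
])

```text
time_s: 23.28
eef_pos: [0.4017, 0.3172, 0.0677]
ee_rot: [3.139, 0.003, 3.058]
force: [1.9, -1.5, 5.1]
width: 0.303
finger_force: 59.4
```

>>> apply_moves([
  {"tx": 0,"ty": 0,"tz": -0.03,"ax": 0,"ay": 0,"az": 0,"gripper": 1},
  {"tx": 0,"ty": 0,"tz": -0.09,"ax": 0,"ay": 0,"az": 0,"gripper": 1},
  {"tx": 0,"ty": 0,"tz": -0.16,"ax": 0,"ay": 0,"az": 0,"gripper": 1},
  {"tx": 0,"ty": 0,"tz": -0.23,"ax": 0,"ay": 0,"az": 0,"gripper": 1},
  {"tx": 0,"ty": 0,"tz": -0.29,"ax": 0,"ay": 0,"az": 0,"gripper": 1},
])

```text
time_s: 23.7
eef_pos: [0.4, 0.3167, 0.2429]
ee_rot: [3.14, 0.0, 3.06]
force: [0.8, 0.8, 0.3]
width: 0.303
finger_force: 59.1
```

Run:
```python
from look import *
see("side");c=cur()
plan(c,[(.45,.205,.24,3.13),(.505,.09,.24,3.187),(.556,-.017,.24,3.187)])
```

```text
side disc:
side tray:
t 23.75 [0.4029 0.319  0.2507] [3.1309 0.01   3.0595] F [2.9 2.3 5. ] w 0.301 ff 59.2 q1 0.67 q6 0.75
t [-0.0936 -0.1832  0.0168] a [ 0.0033  0.0033 -0.0224] rows 3.0 [0.45  0.205 0.24  3.13 ]
t [-0.0939 -0.1906 -0.    ] a [ 0.      0.     -0.0181] rows 3.1 [0.505 0.09  0.24  3.187]
t [-0.0768 -0.182  -0.    ] a [0. 0. 0.] rows 2.8 [ 0.556 -0.017  0.24   3.187]
```

>>> apply_moves([
  {"tx": -0.094,"ty": -0.183,"tz": 0.005,"ax": 0,"ay": 0,"az": -0.022,"gripper": 1},
  {"tx": -0.094,"ty": -0.183,"tz": 0.005,"ax": 0,"ay": 0,"az": -0.022,"gripper": 1},
  {"tx": -0.094,"ty": -0.183,"tz": 0.005,"ax": 0,"ay": 0,"az": -0.022,"gripper": 1},
  {"tx": -0.094,"ty": -0.183,"tz": 0.005,"ax": 0,"ay": 0,"az": -0.022,"gripper": 1},
  {"tx": -0.094,"ty": -0.183,"tz": 0.005,"ax": 0,"ay": 0,"az": -0.022,"gripper": 1},
])

```text
time_s: 24.17
eef_pos: [0.4479, 0.2007, 0.2369]
ee_rot: [3.141, -0.001, 3.124]
force: [-0.5, 0.5, 0.0]
width: 0.302
finger_force: 59.3
```

>>> apply_moves([
  {"tx": -0.094,"ty": -0.19,"tz": 0,"ax": 0,"ay": 0,"az": -0.018,"gripper": 1},
  {"tx": -0.094,"ty": -0.19,"tz": 0,"ax": 0,"ay": 0,"az": -0.018,"gripper": 1},
  {"tx": -0.094,"ty": -0.19,"tz": 0,"ax": 0,"ay": 0,"az": -0.018,"gripper": 1},
  {"tx": -0.094,"ty": -0.19,"tz": 0,"ax": 0,"ay": 0,"az": -0.018,"gripper": 1},
  {"tx": -0.094,"ty": -0.19,"tz": 0,"ax": 0,"ay": 0,"az": -0.018,"gripper": 1},
])

```text
time_s: 24.58
eef_pos: [0.5028, 0.087, 0.2364]
ee_rot: [3.141, -0.001, -3.101]
force: [0.3, 0.5, -0.5]
width: 0.3
finger_force: 59.4
```

>>> apply_moves([
  {"tx": -0.077,"ty": -0.18,"tz": 0,"ax": 0,"ay": 0,"az": 0,"gripper": 1},
  {"tx": -0.077,"ty": -0.18,"tz": 0,"ax": 0,"ay": 0,"az": 0,"gripper": 1},
  {"tx": -0.077,"ty": -0.18,"tz": 0,"ax": 0,"ay": 0,"az": 0,"gripper": 1},
  {"tx": -0.077,"ty": -0.18,"tz": 0,"ax": 0,"ay": 0,"az": 0,"gripper": 1},
  {"tx": -0.077,"ty": -0.18,"tz": 0,"ax": 0,"ay": 0,"az": 0,"gripper": 1},
])

```text
time_s: 25.0
eef_pos: [0.5532, -0.0174, 0.2361]
ee_rot: [3.14, -0.002, -3.099]
force: [-0.6, -0.3, -0.3]
width: 0.305
finger_force: 59.5
```

Run:
```python
from look import *
see("top");c=cur()
plan(c,[(.556,-.017,.168,3.187)])
```

```text
top disc:
top tray:
   [ 0.556 -0.211] -3.103 0.098 [359.319 158.431]
   [ 0.546 -0.166] 3.128 0.097 [340.594 163.475]
t 25.05 [ 0.5527 -0.0165  0.2362] [ 3.1400e+00 -2.0000e-03 -3.0972e+00] F [-0.7 -0.1  0. ] w 0.299 ff 59.5 q1 -0.03 q6 -0.08
t [-0.0056 -0.0012  0.1136] a [ 0.0005 -0.0006 -0.0003] rows 1.6 [ 0.556 -0.017  0.168  3.187]
```

>>> apply_moves([
  {"tx": -0.005,"ty": -0.001,"tz": 0.06,"ax": 0,"ay": 0,"az": 0,"gripper": 1},
  {"tx": -0.005,"ty": -0.001,"tz": 0.1,"ax": 0,"ay": 0,"az": 0,"gripper": 1},
  {"tx": -0.005,"ty": -0.001,"tz": 0.115,"ax": 0,"ay": 0,"az": 0,"gripper": 1},
  {"tx": -0.005,"ty": -0.001,"tz": 0.115,"ax": 0,"ay": 0,"az": 0,"gripper": 1},
  {"tx": -0.005,"ty": -0.001,"tz": 0.115,"ax": 0,"ay": 0,"az": 0,"gripper": -0.1},
])

```text
time_s: 25.47
eef_pos: [0.5555, -0.0165, 0.1681]
ee_rot: [3.141, -0.001, -3.095]
force: [0.2, -0.1, 0.7]
width: 0.428
finger_force: 0.0
```

>>> apply_moves([
  {"tx": 0,"ty": 0,"tz": 0,"ax": 0,"ay": 0,"az": 0,"gripper": -0.1},
  {"tx": 0,"ty": 0,"tz": 0,"ax": 0,"ay": 0,"az": 0,"gripper": -0.1},
  {"tx": 0,"ty": 0,"tz": -0.03,"ax": 0,"ay": 0,"az": 0,"gripper": -0.1},
  {"tx": 0,"ty": 0,"tz": -0.08,"ax": 0,"ay": 0,"az": 0,"gripper": -0.2},
  {"tx": 0,"ty": 0,"tz": -0.13,"ax": 0,"ay": 0,"az": 0,"gripper": -0.2},
])

```text
time_s: 25.88
eef_pos: [0.5552, -0.0182, 0.2458]
ee_rot: [3.141, -0.004, -3.098]
force: [1.3, 0.1, 0.4]
width: 0.6
finger_force: 0.0
```

>>> apply_moves([
  {"tx": 0.26,"ty": 0,"tz": 0,"ax": 0,"ay": 0,"az": 0.19,"gripper": -0.3},
  {"tx": 0.26,"ty": 0,"tz": 0,"ax": 0,"ay": 0,"az": 0.19,"gripper": -0.3},
  {"tx": 0.26,"ty": 0,"tz": 0,"ax": 0,"ay": 0,"az": 0.19,"gripper": -0.3},
  {"tx": 0.26,"ty": 0,"tz": 0,"ax": 0,"ay": 0,"az": 0.19,"gripper": -0.3},
  {"tx": 0.26,"ty": 0,"tz": 0,"ax": 0,"ay": 0,"az": 0.19,"gripper": -0.3},
])

```text
time_s: 26.3
eef_pos: [0.3938, -0.0251, 0.2458]
ee_rot: [-3.139, -0.005, 2.582]
force: [0.2, 0.3, 0.1]
width: 0.654
finger_force: 0.0
```

>>> apply_moves([
  {"tx": 0.05,"ty": -0.03,"tz": -0.05,"ax": 0,"ay": 0,"az": 0.19,"gripper": -0.3},
  {"tx": 0.05,"ty": -0.03,"tz": -0.05,"ax": 0,"ay": 0,"az": 0.19,"gripper": -0.3},
  {"tx": 0.05,"ty": -0.03,"tz": -0.05,"ax": 0,"ay": 0,"az": 0.19,"gripper": -0.3},
  {"tx": 0.05,"ty": -0.03,"tz": -0.05,"ax": 0,"ay": 0,"az": 0.19,"gripper": -0.3},
  {"tx": 0.05,"ty": -0.03,"tz": -0.05,"ax": 0,"ay": 0,"az": 0.19,"gripper": -0.3},
])

```text
time_s: 26.72
eef_pos: [0.3653, -0.0247, 0.2767]
ee_rot: [3.14, 0.0, 1.985]
force: [-0.4, -0.4, -0.1]
width: 0.651
finger_force: 0.0
```

Run:
```python
from look import *
c=cur(); 
g=robot.get_image("top"); cv2.imwrite("pics/t2.png",g["img"]); W=cloud(g)
[print("  ",*[np.round(x,3) for x in o]) for o in lying(g,.140,(.47,.65,-.3,.05))]
for n,g in(("top",g),("side",robot.get_image("side"))):
    W=cloud(g); k=(W[...,0]>.41)&(W[...,0]<.46)&(abs(W[...,1]+.125)<.05)&(W[...,2]>.14)&(W[...,2]<.17)
    P=W[k]; m,d,s=pca(P); T=P[P[:,2]>np.percentile(P[:,2],70)]; print(n,"handle",len(P),P.mean(0),np.percentile(P,[2,50,98],axis=0).round(4).tolist(),d,T.mean(0))
plan(c,[(.437,-.125,.23,1.616),(.437,-.125,.16,1.616)])
```

```text
t 26.72 [ 0.3653 -0.0247  0.2767] [3.1404e+00 1.0000e-04 1.9855e+00] F [-0.4 -0.4 -0.1] w 0.651 ff 0.0 q1 -0.07 q6 1.09
   [ 0.556 -0.211] -3.11 0.098 [359.385 158.57 ]
   [ 0.553 -0.08 ] 0.053 0.098 [304.494 159.381]
   [ 0.548 -0.014] -3.079 0.098 [276.708 162.152]
   [ 0.546 -0.166] -3.129 0.097 [340.431 162.895]
top handle 242 [ 0.43696359 -0.12546198  0.1576483 ] [[0.4287, -0.1725, 0.1528], [0.4359, -0.1252, 0.1578], [0.4454, -0.0786, 0.1622]] [-0.06932178  0.99759435] [ 0.4372174  -0.12379185  0.16041158]
side handle 65 [ 0.43504483 -0.11918088  0.15649511] [[0.4291, -0.1654, 0.1509], [0.4347, -0.1266, 0.1568], [0.4423, -0.0762, 0.1604]] [-0.03481889  0.99939364] [ 0.43601595 -0.1106046   0.15911262]
t [-0.2011  0.0419  0.0778] a [ 0.0004 -0.      0.1176] rows 3.2 [ 0.437 -0.125  0.23   1.616]
t [ 0.     -0.      0.1167] a [0. 0. 0.] rows 1.7 [ 0.437 -0.125  0.16   1.616]
```

View pics/t2.png

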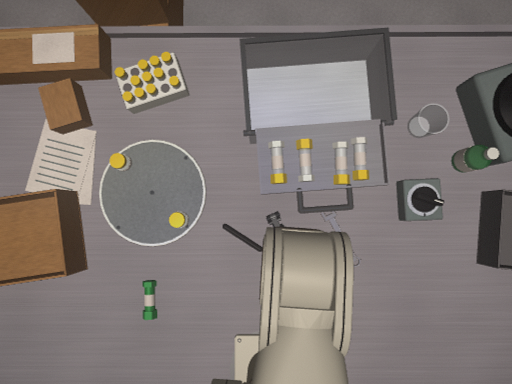

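>>> apply_moves([
  {"tx": -0.201,"ty": 0.042,"tz": 0.078,"ax": 0,"ay": 0,"az": 0.1176,"gripper": -0.1},
  {"tx": -0.201,"ty": 0.042,"tz": 0.078,"ax": 0,"ay": 0,"az": 0.1176,"gripper": -0.1},
  {"tx": -0.201,"ty": 0.042,"tz": 0.078,"ax": 0,"ay": 0,"az": 0.1176,"gripper": -0.1},
  {"tx": -0.201,"ty": 0.042,"tz": 0.078,"ax": 0,"ay": 0,"az": 0.1176,"gripper": -0.1},
  {"tx": -0.201,"ty": 0.042,"tz": 0.078,"ax": 0,"ay": 0,"az": 0.1176,"gripper": -0.1},
])

```text
time_s: 27.23
eef_pos: [0.4377, -0.126, 0.2273]
ee_rot: [-3.138, -0.001, 1.622]
force: [-0.3, 0.1, 1.3]
width: 0.554
finger_force: 0.0
```

Run:
```python
from look import *
plan(cur(),[(.437,-.125,.146,1.616)])
```

```text
t 27.23 [ 0.4377 -0.126   0.2273] [-3.1378e+00 -1.4000e-03  1.6217e+00] F [-0.3  0.1  1.3] w 0.554 ff 0.0 q1 -0.28 q6 1.24
t [ 0.0015 -0.0005  0.1355] a [-0.0012 -0.0004  0.0018] rows 1.9 [ 0.437 -0.125  0.146  1.616]
```

>>> apply_moves([
  {"tx": 0,"ty": 0,"tz": 0.04,"ax": 0,"ay": 0,"az": 0,"gripper": -0.1},
  {"tx": 0,"ty": 0,"tz": 0.08,"ax": 0,"ay": 0,"az": 0,"gripper": -0.1},
  {"tx": 0,"ty": 0,"tz": 0.12,"ax": 0,"ay": 0,"az": 0,"gripper": -0.1},
  {"tx": 0,"ty": 0,"tz": 0.135,"ax": 0,"ay": 0,"az": 0,"gripper": -0.1},
  {"tx": 0,"ty": 0,"tz": 0.135,"ax": 0,"ay": 0,"az": 0,"gripper": -0.1},
], newtons=40)

```text
time_s: 27.65
eef_pos: [0.4353, -0.1232, 0.1465]
ee_rot: [-3.136, -0.002, 1.624]
force: [0.3, -0.7, 0.0]
width: 0.548
finger_force: 0.0
```

>>> apply_moves([
  {"tx": 0,"ty": 0,"tz": 0,"ax": 0,"ay": 0,"az": 0,"gripper": 0.4},
  {"tx": 0,"ty": 0,"tz": 0,"ax": 0,"ay": 0,"az": 0,"gripper": 0.8},
  {"tx": 0,"ty": 0,"tz": 0,"ax": 0,"ay": 0,"az": 0,"gripper": 1},
  {"tx": 0,"ty": 0,"tz": 0,"ax": 0,"ay": 0,"az": 0,"gripper": 1},
  {"tx": 0,"ty": 0,"tz": 0,"ax": 0,"ay": 0,"az": 0,"gripper": 1},
])

```text
time_s: 28.07
eef_pos: [0.438, -0.1248, 0.1498]
ee_rot: [3.14, 0.0, 1.622]
force: [-1.6, 1.1, 6.5]
width: 0.144
finger_force: 39.1
```

```bash
cat > arc.py <<'E'
from look import *
def arc(p0,y,ths,yaw=.045):
    # p0: gripped TCP at theta 0; hinge 0.2 ahead, 12 mm below handle
    u=np.array([np.cos(yaw),np.sin(yaw)]); r=np.hypot(.2,.012); b=np.arctan2(.012,.2); p0=np.array(p0)
    out=[]
    for t in ths:
        dx=.2-r*np.cos(b+t); dz=r*np.sin(b+t)-.012; out.append((*(p0[:2]+u*dx),p0[2]+dz,y))
    return out
E
python3 - <<'E'
from arc import *
c=cur()
P=arc(c[0],1.616,[.15,.3,.45,.6,.75,.9,1.05,1.15]); p0=c[0]; Rm=Ro.from_euler("xyz",[np.pi,0,1.616])
for t,p in zip([.15,.3,.45,.6,.75,.9,1.05,1.15],P): print(t,(Rm.inv().apply(np.array(p[:3])-p0)/.6).round(4))
E
```

```text
t 28.07 [ 0.438  -0.1248  0.1498] [3.1402e+00 4.0000e-04 1.6225e+00] F [-1.6  1.1  6.5] w 0.144 ff 39.1 q1 -0.28 q6 1.24
0.15 [-0.      0.0067 -0.0496]
0.3 [-0.      0.0208 -0.0976]
0.45 [-0.      0.0419 -0.143 ]
0.6 [-0.      0.0695 -0.1847]
0.75 [-0.      0.1031 -0.2218]
0.9 [-0.      0.1418 -0.2535]
1.05 [-0.      0.1848 -0.2791]
1.15 [-0.      0.2154 -0.2924]
```

>>> apply_moves([
  {"tx": 0,"ty": 0.0015,"tz": -0.02,"ax": 0,"ay": 0,"az": 0,"gripper": 1},
  {"tx": 0,"ty": 0.0045,"tz": -0.04,"ax": 0,"ay": 0,"az": 0,"gripper": 1},
  {"tx": 0,"ty": 0.009,"tz": -0.059,"ax": 0,"ay": 0,"az": 0,"gripper": 1},
  {"tx": 0,"ty": 0.0145,"tz": -0.079,"ax": 0,"ay": 0,"az": 0,"gripper": 1},
  {"tx": 0,"ty": 0.021,"tz": -0.0975,"ax": 0,"ay": 0,"az": 0,"gripper": 1},
])

```text
time_s: 28.48
eef_pos: [0.4491, -0.1239, 0.2067]
ee_rot: [-3.138, -0.001, 1.622]
force: [-1.3, -0.4, -5.5]
width: 0.146
finger_force: 39.0
```

Run:
```python
from arc import *
cur(); g=robot.get_image("side"); cv2.imwrite("pics/s3.png",g["img"][60:260,130:400])
```

```text
t 28.48 [ 0.4491 -0.1239  0.2067] [-3.1385e+00 -8.0000e-04  1.6223e+00] F [-1.3 -0.4 -5.5] w 0.146 ff 39.0 q1 -0.27 q6 1.25
```

View pics/s3.png

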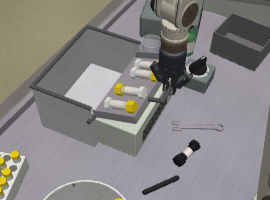

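>>> apply_moves([
  {"tx": 0,"ty": 0.007,"tz": -0.018,"ax": 0,"ay": 0,"az": 0,"gripper": 1},
  {"tx": 0,"ty": 0.015,"tz": -0.037,"ax": 0,"ay": 0,"az": 0,"gripper": 1},
  {"tx": 0,"ty": 0.025,"tz": -0.055,"ax": 0,"ay": 0,"az": 0,"gripper": 1},
  {"tx": 0,"ty": 0.036,"tz": -0.071,"ax": 0,"ay": 0,"az": 0,"gripper": 1},
  {"tx": 0,"ty": 0.0487,"tz": -0.087,"ax": 0,"ay": 0,"az": 0,"gripper": 1},
])

```text
time_s: 28.95
eef_pos: [0.4752, -0.122, 0.2582]
ee_rot: [-3.132, -0.002, 1.622]
force: [-11.8, 1.6, 2.4]
width: 0.145
finger_force: 39.3
```

>>> apply_moves([
  {"tx": 0,"ty": 0.012,"tz": -0.016,"ax": 0,"ay": 0,"az": 0,"gripper": 1},
  {"tx": 0,"ty": 0.026,"tz": -0.03,"ax": 0,"ay": 0,"az": 0,"gripper": 1},
  {"tx": 0,"ty": 0.04,"tz": -0.044,"ax": 0,"ay": 0,"az": 0,"gripper": 1},
  {"tx": 0,"ty": 0.056,"tz": -0.057,"ax": 0,"ay": 0,"az": 0,"gripper": 1},
  {"tx": 0,"ty": 0.0723,"tz": -0.0688,"ax": 0,"ay": 0,"az": 0,"gripper": 1},
])

```text
time_s: 29.37
eef_pos: [0.5171, -0.1191, 0.3024]
ee_rot: [-3.132, -0.003, 1.622]
force: [-20.2, 5.3, 19.4]
width: 0.146
finger_force: 40.9
```

Run:
```python
from arc import *
cur()
```

```text
t 29.37 [ 0.5171 -0.1191  0.3024] [-3.1319e+00 -2.8000e-03  1.6222e+00] F [-20.2   5.3  19.4] w 0.146 ff 40.9 q1 -0.23 q6 1.29
```

>>> apply_moves([
  {"tx": 0,"ty": 0.004,"tz": -0.012,"ax": 0,"ay": 0,"az": 0,"gripper": 1},
  {"tx": 0,"ty": 0.016,"tz": -0.021,"ax": 0,"ay": 0,"az": 0,"gripper": 1},
  {"tx": 0,"ty": 0.028,"tz": -0.027,"ax": 0,"ay": 0,"az": 0,"gripper": 1},
  {"tx": 0,"ty": 0.04,"tz": -0.033,"ax": 0,"ay": 0,"az": 0,"gripper": 1},
  {"tx": 0,"ty": 0.053,"tz": -0.038,"ax": 0,"ay": 0,"az": 0,"gripper": 1},
])

```text
time_s: 29.78
eef_pos: [0.5527, -0.1167, 0.3244]
ee_rot: [-3.139, -0.004, 1.623]
force: [-9.5, 5.7, 11.0]
width: 0.145
finger_force: 41.9
```

Run:
```python
from arc import *
cur(); g=robot.get_image("side"); cv2.imwrite("pics/s4.png",np.vstack([g["img"][60:260,130:400],robot.get_image("top")["img"][20:220,200:470]]))
```

```text
t 29.78 [ 0.5527 -0.1167  0.3244] [-3.1391 -0.0042  1.6234] F [-9.5  5.7 11. ] w 0.145 ff 41.9 q1 -0.21 q6 1.31
```

View pics/s4.png

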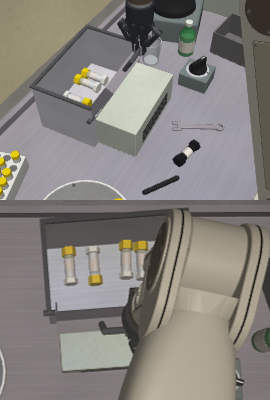

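>>> apply_moves([
  {"tx": 0,"ty": -0.013,"tz": 0.006,"ax": 0,"ay": 0,"az": 0,"gripper": 1},
  {"tx": 0,"ty": -0.025,"tz": 0.012,"ax": 0,"ay": 0,"az": 0,"gripper": 1},
  {"tx": 0,"ty": -0.036,"tz": 0.019,"ax": 0,"ay": 0,"az": 0,"gripper": 1},
  {"tx": 0,"ty": -0.047,"tz": 0.026,"ax": 0,"ay": 0,"az": 0,"gripper": 1},
  {"tx": 0,"ty": -0.057,"tz": 0.033,"ax": 0,"ay": 0,"az": 0,"gripper": 1},
])

```text
time_s: 30.3
eef_pos: [0.5206, -0.1192, 0.3041]
ee_rot: [3.139, -0.002, 1.623]
force: [-0.3, 4.1, 1.8]
width: 0.145
finger_force: 42.4
```

>>> apply_moves([
  {"tx": 0,"ty": -0.016,"tz": 0.012,"ax": 0,"ay": 0,"az": 0,"gripper": 1},
  {"tx": 0,"ty": -0.032,"tz": 0.025,"ax": 0,"ay": 0,"az": 0,"gripper": 1},
  {"tx": 0,"ty": -0.046,"tz": 0.039,"ax": 0,"ay": 0,"az": 0,"gripper": 1},
  {"tx": 0,"ty": -0.06,"tz": 0.053,"ax": 0,"ay": 0,"az": 0,"gripper": 1},
  {"tx": 0,"ty": -0.0723,"tz": 0.0688,"ax": 0,"ay": 0,"az": 0,"gripper": 1},
])

```text
time_s: 30.72
eef_pos: [0.4777, -0.1225, 0.2624]
ee_rot: [3.138, -0.0, 1.623]
force: [1.0, 0.6, -1.7]
width: 0.141
finger_force: 41.6
```

>>> apply_moves([
  {"tx": 0,"ty": -0.012,"tz": 0.016,"ax": 0,"ay": 0,"az": 0,"gripper": 1},
  {"tx": 0,"ty": -0.023,"tz": 0.032,"ax": 0,"ay": 0,"az": 0,"gripper": 1},
  {"tx": 0,"ty": -0.033,"tz": 0.05,"ax": 0,"ay": 0,"az": 0,"gripper": 1},
  {"tx": 0,"ty": -0.041,"tz": 0.068,"ax": 0,"ay": 0,"az": 0,"gripper": 1},
  {"tx": 0,"ty": -0.0487,"tz": 0.087,"ax": 0,"ay": 0,"az": 0,"gripper": 1},
])

```text
time_s: 31.13
eef_pos: [0.4488, -0.1246, 0.2101]
ee_rot: [3.138, 0.001, 1.622]
force: [2.9, -0.6, -0.7]
width: 0.144
finger_force: 39.7
```

>>> apply_moves([
  {"tx": 0,"ty": -0.0055,"tz": 0.02,"ax": 0,"ay": 0,"az": 0,"gripper": 1},
  {"tx": 0,"ty": -0.01,"tz": 0.04,"ax": 0,"ay": 0,"az": 0,"gripper": 1},
  {"tx": 0,"ty": -0.014,"tz": 0.06,"ax": 0,"ay": 0,"az": 0,"gripper": 1},
  {"tx": 0,"ty": -0.016,"tz": 0.08,"ax": 0,"ay": 0,"az": 0,"gripper": 1},
  {"tx": 0,"ty": -0.017,"tz": 0.0975,"ax": 0,"ay": 0,"az": 0,"gripper": 1},
])

```text
time_s: 31.55
eef_pos: [0.4381, -0.1254, 0.1529]
ee_rot: [3.139, 0.002, 1.622]
force: [-16.7, 2.9, 60.1]
width: 0.146
finger_force: 49.1
```

Run:
```python
from arc import *
cur(); W=cloud(robot.get_image("side")); k=(W[...,0]>.5)&(W[...,0]<.62)&(abs(W[...,1]+.12)<.13)&(W[...,2]<.2); P=W[k]
A=np.c_[P[:,:2],np.ones(len(P))]; r=np.linalg.lstsq(A,P[:,2],rcond=None)[0]; print("tray plane",r,np.percentile(P[:,2],[5,50,95]))
```

```text
t 31.55 [ 0.4381 -0.1254  0.1529] [3.1392e+00 1.8000e-03 1.6219e+00] F [-16.7   2.9  60.1] w 0.146 ff 49.1 q1 -0.28 q6 1.24
tray plane [0.04752035 0.01945839 0.11399929] [0.13623069 0.13943266 0.1424343 ]
```

>>> apply_moves([
  {"tx": 0,"ty": 0,"tz": -0.008,"ax": 0,"ay": 0,"az": 0,"gripper": 1},
  {"tx": 0,"ty": 0,"tz": -0.008,"ax": 0,"ay": 0,"az": 0,"gripper": -0.1},
  {"tx": 0,"ty": 0,"tz": -0.008,"ax": 0,"ay": 0,"az": 0,"gripper": -0.1},
  {"tx": 0,"ty": 0,"tz": -0.008,"ax": 0,"ay": 0,"az": 0,"gripper": -0.1},
  {"tx": 0,"ty": 0,"tz": -0.008,"ax": 0,"ay": 0,"az": 0,"gripper": -0.1},
], newtons=60)

```text
time_s: 32.02
eef_pos: [0.4374, -0.1245, 0.1557]
ee_rot: [-3.141, -0.001, 1.622]
force: [0.1, -0.5, -0.6]
width: 0.549
finger_force: 0.0
```

>>> apply_moves([
  {"tx": 0,"ty": 0,"tz": -0.04,"ax": 0,"ay": 0,"az": 0,"gripper": -0.1},
  {"tx": 0,"ty": 0,"tz": -0.1,"ax": 0,"ay": 0,"az": 0,"gripper": -0.1},
  {"tx": 0,"ty": 0,"tz": -0.16,"ax": 0,"ay": 0,"az": 0,"gripper": -0.2},
  {"tx": 0,"ty": 0,"tz": -0.16,"ax": 0,"ay": 0,"az": 0,"gripper": -0.2},
  {"tx": 0,"ty": 0,"tz": -0.16,"ax": 0,"ay": 0,"az": 0,"gripper": -0.2},
])

```text
time_s: 32.43
eef_pos: [0.439, -0.125, 0.2539]
ee_rot: [3.137, 0.001, 1.622]
force: [0.5, -0.2, -0.6]
width: 0.597
finger_force: 0.0
```

Run:
```python
from arc import *
c=cur(); g=robot.get_image("side"); W=cloud(g); k=(W[...,0]>.5)&(W[...,0]<.62)&(abs(W[...,1]+.12)<.13)&(W[...,2]<.2); P=W[k]
print("tray z",np.percentile(P[:,2],[5,50,95]))
[print("  hopper",*[np.round(x,3) for x in o]) for o in lying(g,.02,(.6,.9,-.32,.1))]
plan(c,[(.446,-.265,.24,1.43),(.462,-.404,.16,1.244),(.462,-.404,.096,1.244)])
cv2.imwrite("pics/t5.png",robot.get_image("top")["img"][20:220,200:470])
```

```text
t 32.43 [ 0.439  -0.125   0.2539] [3.1373e+00 1.2000e-03 1.6216e+00] F [ 0.5 -0.2 -0.6] w 0.597 ff 0.0 q1 -0.28 q6 1.24
tray z [0.13570025 0.13944668 0.1424946 ]
  hopper [ 0.797 -0.167] 1.542 0.228 [217.877 138.514]
t [-0.2335 -0.0003  0.0234] a [0.0014 0.0002 0.061 ] rows 3.4 [ 0.446 -0.265  0.24   1.43 ]
t [-0.2256  0.0589  0.1333] a [ 0.     -0.      0.0592] rows 3.9 [ 0.462 -0.404  0.16   1.244]
t [ 0.     -0.      0.1067] a [0. 0. 0.] rows 1.5 [ 0.462 -0.404  0.096  1.244]
```

View pics/t5.png

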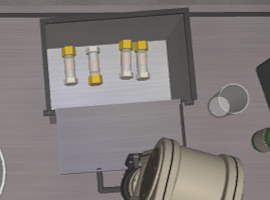

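All four tubes are in the hopper at about (69,65), (94,65), (126,60) and (141,60) in the crop, and the tray is level. Next is the knob.

>>> apply_moves([
  {"tx": -0.233,"ty": 0,"tz": 0.01,"ax": 0,"ay": 0,"az": 0.061,"gripper": -0.2},
  {"tx": -0.233,"ty": 0,"tz": 0.01,"ax": 0,"ay": 0,"az": 0.061,"gripper": -0.2},
  {"tx": -0.233,"ty": 0,"tz": 0.01,"ax": 0,"ay": 0,"az": 0.061,"gripper": -0.2},
  {"tx": -0.233,"ty": 0,"tz": 0.01,"ax": 0,"ay": 0,"az": 0.061,"gripper": -0.2},
  {"tx": -0.233,"ty": 0,"tz": 0.01,"ax": 0,"ay": 0,"az": 0.061,"gripper": -0.2},
])

```text
time_s: 32.95
eef_pos: [0.4435, -0.267, 0.2429]
ee_rot: [-3.137, -0.001, 1.425]
force: [0.5, -0.6, -0.5]
width: 0.599
finger_force: 0.0
```

>>> apply_moves([
  {"tx": -0.225,"ty": 0.058,"tz": 0.1,"ax": 0,"ay": 0,"az": 0.059,"gripper": -0.2},
  {"tx": -0.225,"ty": 0.058,"tz": 0.1,"ax": 0,"ay": 0,"az": 0.059,"gripper": -0.2},
  {"tx": -0.225,"ty": 0.058,"tz": 0.1,"ax": 0,"ay": 0,"az": 0.059,"gripper": -0.2},
  {"tx": -0.225,"ty": 0.058,"tz": 0.1,"ax": 0,"ay": 0,"az": 0.059,"gripper": -0.2},
  {"tx": -0.225,"ty": 0.058,"tz": 0.1,"ax": 0,"ay": 0,"az": 0.059,"gripper": -0.2},
])

```text
time_s: 33.37
eef_pos: [0.4583, -0.4047, 0.18]
ee_rot: [-3.134, -0.002, 1.241]
force: [-0.5, 1.2, 0.4]
width: 0.6
finger_force: 0.0
```

Run:
```python
from arc import *
c=cur(); plan(c,[(.462,-.403,.097,1.244)])
```

```text
t 33.37 [ 0.4583 -0.4047  0.18  ] [-3.1338e+00 -2.0000e-03  1.2410e+00] F [-0.5  1.2  0.4] w 0.600 ff 0.0 q1 -0.72 q6 1.18
t [0.0043 0.0061 0.1384] a [-0.0025 -0.0007 -0.001 ] rows 2.0 [ 0.462 -0.403  0.097  1.244]
```

Descend, close, then turn clockwise 1.2 rad (az +0.382).

>>> apply_moves([
  {"tx": 0.002,"ty": 0.003,"tz": 0.05,"ax": 0,"ay": 0,"az": 0,"gripper": -0.2},
  {"tx": 0.004,"ty": 0.006,"tz": 0.1,"ax": 0,"ay": 0,"az": 0,"gripper": -0.2},
  {"tx": 0.004,"ty": 0.006,"tz": 0.138,"ax": 0,"ay": 0,"az": 0,"gripper": -0.2},
  {"tx": 0.004,"ty": 0.006,"tz": 0.138,"ax": 0,"ay": 0,"az": 0,"gripper": -0.2},
  {"tx": 0.004,"ty": 0.006,"tz": 0.138,"ax": 0,"ay": 0,"az": 0,"gripper": 0.2},
])

```text
time_s: 33.78
eef_pos: [0.463, -0.3991, 0.1011]
ee_rot: [-3.136, -0.003, 1.246]
force: [-0.3, -1.0, -1.2]
width: 0.475
finger_force: 0.0
```

>>> apply_moves([
  {"tx": 0,"ty": 0,"tz": 0,"ax": 0,"ay": 0,"az": 0,"gripper": 1},
  {"tx": 0,"ty": 0,"tz": 0,"ax": 0,"ay": 0,"az": 0,"gripper": 1},
  {"tx": 0,"ty": 0,"tz": 0,"ax": 0,"ay": 0,"az": 0,"gripper": 1},
  {"tx": 0,"ty": 0,"tz": 0,"ax": 0,"ay": 0,"az": 0,"gripper": 1},
  {"tx": 0,"ty": 0,"tz": 0,"ax": 0,"ay": 0,"az": 0,"gripper": 1},
])

```text
time_s: 34.2
eef_pos: [0.4645, -0.4017, 0.1052]
ee_rot: [3.14, 0.0, 1.245]
force: [-2.9, 3.3, 6.9]
width: 0.166
finger_force: 60.6
```

```bash
python3 -c "
from h import *
cur()"
```

```text
t 34.20 [ 0.4645 -0.4017  0.1052] [3.1402e+00 3.0000e-04 1.2447e+00] F [-2.9  3.3  6.9] w 0.166 ff 60.6 q1 -0.71 q6 1.18
```

>>> apply_moves([
  {"tx": 0,"ty": 0,"tz": 0,"ax": 0,"ay": 0,"az": 0.036,"gripper": 1},
  {"tx": 0,"ty": 0,"tz": 0,"ax": 0,"ay": 0,"az": 0.072,"gripper": 1},
  {"tx": 0,"ty": 0,"tz": 0,"ax": 0,"ay": 0,"az": 0.108,"gripper": 1},
  {"tx": 0,"ty": 0,"tz": 0,"ax": 0,"ay": 0,"az": 0.144,"gripper": 1},
  {"tx": 0,"ty": 0,"tz": 0,"ax": 0,"ay": 0,"az": 0.18,"gripper": 1},
])

```text
time_s: 34.62
eef_pos: [0.4658, -0.4026, 0.1053]
ee_rot: [3.137, -0.001, 0.674]
force: [0.3, 0.0, 2.5]
width: 0.169
finger_force: 60.2
```

>>> apply_moves([
  {"tx": 0,"ty": 0,"tz": 0,"ax": 0,"ay": 0,"az": 0.036,"gripper": 1},
  {"tx": 0,"ty": 0,"tz": 0,"ax": 0,"ay": 0,"az": 0.072,"gripper": 1},
  {"tx": 0,"ty": 0,"tz": 0,"ax": 0,"ay": 0,"az": 0.108,"gripper": 1},
  {"tx": 0,"ty": 0,"tz": 0,"ax": 0,"ay": 0,"az": 0.144,"gripper": 1},
  {"tx": 0,"ty": 0,"tz": 0,"ax": 0,"ay": 0,"az": 0.18,"gripper": 1},
])

```text
time_s: 35.03
eef_pos: [0.4664, -0.4041, 0.1053]
ee_rot: [3.136, -0.004, 0.107]
force: [3.2, -2.9, -0.3]
width: 0.166
finger_force: 59.8
```

>>> apply_moves([
  {"tx": 0,"ty": 0,"tz": 0,"ax": 0,"ay": 0,"az": 0.015,"gripper": 1},
  {"tx": 0,"ty": 0,"tz": 0,"ax": 0,"ay": 0,"az": 0.022,"gripper": 1},
  {"tx": 0,"ty": 0,"tz": 0,"ax": 0,"ay": 0,"az": 0.022,"gripper": 1},
  {"tx": 0,"ty": 0,"tz": 0,"ax": 0,"ay": 0,"az": 0.022,"gripper": 1},
  {"tx": 0,"ty": 0,"tz": 0,"ax": 0,"ay": 0,"az": 0.022,"gripper": 1},
])

```text
time_s: 35.45
eef_pos: [0.4664, -0.4043, 0.1052]
ee_rot: [3.136, -0.005, 0.045]
force: [2.3, -3.5, 2.9]
width: 0.167
finger_force: 60.1
```

>>> apply_moves([
  {"tx": 0,"ty": 0,"tz": 0,"ax": 0,"ay": 0,"az": 0,"gripper": -0.2},
  {"tx": 0,"ty": 0,"tz": 0,"ax": 0,"ay": 0,"az": 0,"gripper": -0.2},
  {"tx": 0,"ty": 0,"tz": 0,"ax": 0,"ay": 0,"az": 0,"gripper": -0.2},
  {"tx": 0,"ty": 0,"tz": -0.06,"ax": 0,"ay": 0,"az": 0,"gripper": -0.2},
  {"tx": 0,"ty": 0,"tz": -0.12,"ax": 0,"ay": 0,"az": 0,"gripper": -0.2},
])

```text
time_s: 35.87
eef_pos: [0.4619, -0.3995, 0.1721]
ee_rot: [-3.135, 0.007, 0.045]
force: [1.8, -1.7, 0.2]
width: 0.599
finger_force: 0.0
```

>>> apply_moves([
  {"tx": -0.07,"ty": 0,"tz": -0.1,"ax": 0,"ay": 0,"az": 0,"gripper": -0.2},
  {"tx": -0.14,"ty": 0,"tz": -0.15,"ax": 0,"ay": 0,"az": 0,"gripper": -0.2},
  {"tx": -0.14,"ty": 0,"tz": -0.15,"ax": 0,"ay": 0,"az": 0,"gripper": -0.2},
  {"tx": -0.14,"ty": 0,"tz": -0.15,"ax": 0,"ay": 0,"az": 0,"gripper": -0.2},
  {"tx": -0.14,"ty": 0,"tz": -0.15,"ax": 0,"ay": 0,"az": 0,"gripper": -0.2},
])

```text
time_s: 36.28
eef_pos: [0.3797, -0.4061, 0.2672]
ee_rot: [3.139, -0.002, 0.043]
force: [-0.2, -0.3, 0.1]
width: 0.602
finger_force: 0.0
```

Run:
```python
from arc import *
cur()
for n in("top","side"):
    g=robot.get_image(n); W=cloud(g); k=(abs(W[...,0]-.462)<.045)&(abs(W[...,1]+.402)<.045)&(W[...,2]>.098)&(W[...,2]<.115); P=W[k]
    if len(P)>20: m,d,s=pca(P); print("knob",n,m,len(P),wrap(np.arctan2(d[1],d[0])))
    if n=="top": cv2.imwrite("pics/t6.png",g["img"])
k=(W[...,0]>.5)&(W[...,0]<.62)&(abs(W[...,1]+.12)<.13)&(W[...,2]<.2); print("tray z",np.percentile(W[k][:,2],[5,50,95]))
```

```text
t 36.28 [ 0.3797 -0.4061  0.2672] [ 3.139e+00 -2.100e-03  4.260e-02] F [-0.2 -0.3  0.1] w 0.602 ff 0.0 q1 -0.82 q6 2.28
knob top [ 0.46185544 -0.40020028] 196 0.050868369414396764
knob side [ 0.46189653 -0.39950072] 77 0.055751684439368177
tray z [0.13582018 0.13954914 0.14264843]
```

View pics/t6.png

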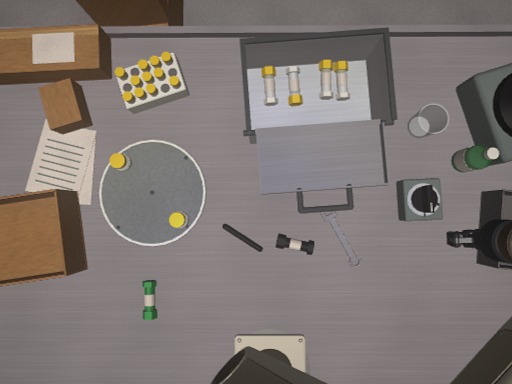

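The top view shows all four tubes in the hopper at (269,85), (294,85), (326,80) and (342,80). The tray is level, the knob (424,199) is back at its starting angle, both jars stand on the disc at (118,160) and (177,220), and the arm is clear.

```bash
python3 -c "
from plant import robot
print(robot.hand_in())"
```

```text
the job is handed in; nothing more can be done
None
```

I handed the job in at about 36 s of the 210 s allowed, but the hand-in call returned no verdict: the last pictures show all four tubes in the hopper, the tray level, the knob back in the run notch, both jars standing on the turntable and the arm clear.

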